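Clamp a cold block on the shaker and select the fast range

TASK

Set the metal cold block flat and square on the rubber pad of the shaker, wholly on the pad with its long side running from one upright to the other. Then lay the long retaining bar (not the shorter spare) over it across the two uprights, down in both notches and centred so that both ends stick out past the uprights; lower the parts, do not drop them. Last, press the widest key of the key box fully home so that the latched narrow key pops up; do not press the middle key, and leave the bottles and tubes standing where they are.

Things in the scene. Friction and masses are not known exactly. Their poses are not given: they have to be found in the camera images.
- shaker: Fixed shaker: grey housing 130 (x) x 210 (y) x 50 mm, rubber pad 70 (x) x 95 (y) mm in the middle of its top. Origin: on the bench under the middle; y runs from upright to upright, z up. Steel uprights at y = -75 and +75 mm: 12 (y) x 40 (x) mm, top 105 mm above the bench, open notch with floor at 86 mm, 26 mm wide (x), flaring above.
- shaker_pad (a point): Middle of the top of the rubber pad; the cold block's origin belongs here. Axes as the shaker's.
- shaker_seat (a point): Midway between the floors of the two notches, 86 mm above the bench; the long bar's origin belongs here. Axes as the shaker's.
- cold_block: Loose light-coloured metal block 45 (x) x 65 (y) x 25 mm high, plain box, about 0.19 kg. Origin: centre of its underside, z up, y along its long side. Between the row of parts and the shaker stands a black instrument 158 mm high; a shelf hangs 0.74 m above the bench from about 0.6 m ahead of the robot, and a monitor screen stands behind the shaker.
- bar_long: The long retaining bar, loose, aluminium: strip 190 (y) x 18 (x) x 8 mm with an upright grip fin in the middle: 50 (y) x 12 (x) mm, its top 36 mm above the underside; a low sloping web at each end of the fin. About 0.12 kg. Origin: centre of the underside. Same either way round.
- bar_short: The shorter spare bar, loose, alike but only 120 mm long (y): cannot reach across the uprights. Origin: centre of its underside. Not needed. It, the long bar and the block lie on the bench in a row going away from the robot, about 75 mm apart, in any order.
- key_box: Fixed key box: grey housing 56 (x) x 104 (y) mm, top plate 34 mm above the bench, with a row of white keys, 24 mm in x: narrow (12 mm in y) at y = -31 mm, middle (20 mm) at y = -6 mm, wide (30 mm) at y = +28 mm. Narrow and wide are interlocked. Origin: on the bench under the housing's centre, z up.
- key_wide_top (a point): Centre of the top face of the wide key: 48 mm above the bench when up, 42 mm when latched down. Moves with the key.
- key_wide (a joint): Travel of the wide key: 0 up, 0.006 m fully down, where it stays. Needs about 2 N. As it goes down the latched narrow key rises by as much.
- key_middle (a joint): Travel of the middle key: 0 up (start), 0.006 m down; sprung, not to be pressed.
- key_narrow (a joint): Travel of the narrow key: 0 up, 0.006 m down; it is the latched one at the start.
- wash_bottle: Bystander: white wash bottle with bent spout, 66 x 72 x 216 mm, standing. Origin: centre of its underside.
- tube_a: Bystander: capped tube, 34 mm across, 117 mm tall, standing. Origin: centre of its underside.
- tube_b: Bystander: capped tube, 34 mm across, 113 mm tall, standing before the shaker. Origin: centre of its underside.
- buffer_b: Bystander: small white bottle, 44 mm across, 90 mm tall, standing before the shaker. Origin: centre of its underside.
Things that resemble listed ones, but are neither listed nor needed, are in the scene too. What is shaped like the cold_block but pink is not meant.

How it is judged (in metres and radians):
On the way, in this order (a step that is already met when the one before it is completed fails the run):
1. the cold block stands square and wholly on the pad, released (x of cold_block in the frame of shaker between -0.0125 and 0.0125 m and y of cold_block in the frame of shaker between -0.015 and 0.015 m and z of cold_block in the frame of shaker between 0.048 and 0.056 m and angle between the y axis of cold_block and the y axis of shaker, either way round below 0.2 rad and angle between cold_block's own z axis and vertical below 0.1 rad and contact force between the fingers and cold_block below 0.1 N and linear speed of cold_block below 0.02 m/s), for 0.2 s.
2. the long bar lies in both notches, centred, released, over the block (x of bar_long in the frame of shaker between -0.006 and 0.006 m and y of bar_long in the frame of shaker between -0.014 and 0.014 m and z of bar_long in the frame of shaker between 0.0825 and 0.0895 m and angle between the y axis of bar_long and the y axis of shaker, either way round below 0.08 rad and angle between each of bar_long, cold_block's own z axis and vertical below 0.1 rad and contact force between the fingers and bar_long below 0.1 N and linear speed of bar_long below 0.02 m/s and x of cold_block in the frame of shaker between -0.0125 and 0.0125 m and y of cold_block in the frame of shaker between -0.015 and 0.015 m and z of cold_block in the frame of shaker between 0.048 and 0.056 m and angle between the y axis of cold_block and the y axis of shaker, either way round below 0.2 rad), for 0.2 s.
3. the wide key is fully down and the latched key has popped up (value of joint key_wide above 0.0048 m and value of joint each of key_narrow, key_middle below 0.0012 m), for 0.2 s.
At the end, for the whole second after the job is handed in: Block on the pad within 12.5 mm (across), 15 mm (along) and 0.2 rad; long bar in both notches: 6 mm across, 14 mm lengthwise, 3.5 mm in height, 0.08 rad; level, released, at rest. Wide key down over 4.8 mm, the others up (under 1.2 mm) (all of step 2 and all of step 3 and contact force between the fingers and cold_block below 0.1 N and linear speed of cold_block below 0.02 m/s); the robot touches nothing.
It fails at once if a bystander is moved more than 30 mm or tipped (distance of any of wash_bottle, tube_a, tube_b, buffer_b from where it was at the start of the episode above 0.03 m or angle between any of wash_bottle, tube_a, tube_b, buffer_b's own z axis and vertical above 0.35 rad).
It fails at once if the middle key is pressed (value of joint key_middle above 0.003 m).
It fails at once if the block or the long bar is dropped onto the shaker from more than about 10 mm ((distance between cold_block and shaker_pad below 0.08 m and linear speed of cold_block above 0.45 m/s and contact force between the fingers and cold_block below 0.05 N) or (distance between bar_long and shaker_seat below 0.08 m and linear speed of bar_long above 0.45 m/s and contact force between the fingers and bar_long below 0.05 N)).
It also fails if it takes over 72 s, if anything falls off the work surface, if the arm or the gripper's body presses on something with over 40 N, if the wrist force passes 120 N, or if a joint passes its speed limit or range.

ROBOT

A 6-joint arm with a two-finger parallel gripper is mounted at the origin on a cart in front of the work surface, level with it; the furniture and walls round the work are solid. World frame = base frame: x ahead of the robot, y to its left, z up, the work surface at z = 0. Lengths are in mm, angles in rad, forces in N, time in s.
With the tool pointing down it reaches from about 425 to 950 mm from the base axis. Payload 14.7 kg.
Tool frame: the origin (TCP) lies at the very end of the fingers, on their centre line; the grasp point (between the pads) lies 19 mm behind it; z points along the fingers, y is the direction in which the jaws open and shut (so a half turn about z gives the same grasp; the last joint's range is limited). The gripper opens to 85 mm and grips with 20 to 120 N. Pads are 22 mm wide; open, the fingers measure 114 mm over their backs; the gripper's body (76 mm by 85 mm) begins 54 mm behind the grasp point. The pads swing forward as they close: fully open they stand 13 mm farther back than shut.
Start: joints at [-1.366, 0.48, 1.596, -0, 1.065, -0.047], TCP at [161.963, -629.492, 231.297] pointing down, gripper open.
Joint ranges: [-2.75, 2.75], [-0.82, 2.05], [0.23, 2.67], [-1.56, 4.7], [0.09, 2.69], [-2.92, 2.92]. Speed limits (rad/s): [1.89, 1.89, 2.39, 3.01, 3.01, 3.01].

INTERFACE

Orientations are given as a 3x3 rotation matrix whose columns are the frame's x, y, z axes.
In Python, from bench import manip gives the robot as it stands.
- The arm moves only by the tool send_rows, never from a script. Its argument "rows" is a list that holds one entry, the list of rows, each a list of 7 numbers: the shift along the tool's x, y, z in mm, then the turn, a rotation vector about the tool's x, y, z in rad, then the closure in counts, from 0 (fully open) to 255 (shut). In form: [[[dx, dy, dz, wx, wy, wz, claw], ...]]. A call has 1 to 8 rows; each row is the pose to reach, as a shift and turn from the pose measured when the call began, along the tool's axes at that moment; what a row does not reach only later rows make up. A row lasts 1/10 s, in which the tool goes at most 50 mm and 8.59 degrees, less where a joint would pass 70% of its speed; a pose out of reach is approached as far as the arm can. A call with a gripper value outside its range is refused whole. The fingers move at their own pace and stop on an object; "grip_force" is the grip in N (left out, the last holds). Time passes only in rows, so rows that repeat a pose let the fingers close. It gives the time, the measured TCP pose, the force and the opening at its end, in the units of the state.
- manip.get_state(): the state, without advancing time (a new reading comes with each control period).
- manip.snapshot(name): name is "side" or "top" or "wrist"; returns a dict with "img" (384x512x3 uint8, blue, green, red), "vfov" (degrees; the focal length in pixels is half the picture's height over the tangent of half this angle, whatever the lens; pixels are square), "cx", "cy" (the principal point, pixels), "R" (3x3) and "t" (3): a world point X has camera coordinates R X + t. Camera axes: x right, y down, z forward; pixel columns grow to the right and rows downward; lengths in mm; the calibration is good to about 2 mm. A picture is of the moment at which its call begins. There is no depth.
- manip.sign_off(): hands the job in, once; it reports no verdict.
Trained networks look in a picture, given as the dict that the camera call returned (one of the last four; its "shot" number tells which), for a name from the list of things; names that differ only in an ending like _2 or _b are one class to them, and where a whole thing is asked for, a point or a joint stands for the part that bears it (a point fixed in the world has none). Each returns a list of dicts, best first, with "p" (0 to 1); they miss things now and then, are a little off and sometimes report something else, mostly with a low value. They report only what shows in the picture. A call takes as long as a camera call. They do not tell look-alikes from the thing itself.
- manip.look_for(picture, label): "position" ([column, row] in pixels, amid what is visible of it).
- manip.pinpoint(picture, label): "position" ([column, row] in pixels: a listed point, or the origin of a listed thing).
The state is a dict: "time": time; "joint_pos": joint angles; "qd": joint speeds; "effort": joint torques, N m; "tool_pos": TCP position; "eef_rot": TCP orientation; "contact_force": force on the tool from outside, world axes, zero at the start; "torque": the same for the moment, N m; "opening": finger opening in mm.
Only numpy, scipy, OpenCV 4.12 (cv2) and the standard library are available. Lean on these libraries where they do the work, as an engineer would, in place of code of your own. Each camera call takes 0.05 s, during which the arm holds its last target.

## Working session

There is one attempt and no reset: what is moved stays moved. The work goes in short steps, Python scripts to look and compute and a tool call to move; the robot and the scene stay as the last step left them, time stands still between calls to the robot, and variables do not carry over. Pictures are saved under pics/ and viewed, and the job is handed in when it is done.

Besides the shell and the picture viewer there is one more tool, called after "Emit:" as a command line: name --argument value ..., lists and objects as JSON in quotes. send_rows: Moves the arm, as the interface text tells. Its arguments: {"type":"object","properties":{"rows":{"type":"array","items":{"type":"array","items":{"type":"array","items":{"type":"number"}}}},"grip_force":{"type":"number"}},"required":["rows"]}

```bash
ls; mkdir -p pics; python3 - <<'E'
from bench import manip
import cv2
for n in ["side","top","wrist"]:
    s=manip.snapshot(n); cv2.imwrite(f"pics/a_{n}.png",s["img"])
    print(n,s["vfov"],s["cx"],s["cy"],s["R"],s["t"])
print(manip.get_state())
E
```

```text
pics
side 53.17151029834507 253.5783359608241 195.20665793086528 [[ 0.31964807 -0.94750407 -0.00782012]
 [-0.44862468 -0.14406737 -0.88203202]
 [ 0.8346023   0.28544813 -0.47112457]] [-188.942539    255.92900675 1167.447083  ]
top 43.242117593589406 255.36229867323496 190.77592072838212 [[ 0.01232347 -0.99991912  0.00314404]
 [-0.99448912 -0.01258381 -0.10408186]
 [ 0.104113   -0.00184406 -0.99456376]] [ -49.79988854  451.57202575 1718.99452942]
wrist 69.417654013625 257.4445260511755 190.33731107117555 [[ 2.49700198e-01 -9.68323109e-01  4.09033589e-04]
 [-9.21277779e-01 -2.37438573e-01  3.08010028e-01]
 [-2.98156107e-01 -7.72869985e-02 -9.51383022e-01]] [-650.37652054  -40.62030191  378.46797484]
{'time': 0.15, 'joint_pos': array([-1.36561571e+00,  4.80682406e-01,  1.59673607e+00, -1.99615932e-05,
        1.06508227e+00, -4.66296094e-02]), 'qd': array([-0.00064448, -0.00046138, -0.00273622,  0.00035711, -0.00274113,
       -0.00129592]), 'effort': array([ 1.19718014e-03, -9.51143789e+01, -4.30458212e+01,  2.45978674e-05,
        8.20238987e-03, -1.77019598e-05]), 'tool_pos': array([ 161.88458376, -629.19851103,  230.82071739]), 'eef_rot': array([[ 9.68460568e-01,  2.49166785e-01, -2.02114067e-04],
       [ 2.49166866e-01, -9.68460164e-01,  8.85481754e-04],
       [ 2.48932187e-05, -9.07914291e-04, -9.99999588e-01]]), 'contact_force': array([-1.02483464,  0.13601584, -0.31349842]), 'torque': array([0.02102752, 0.02474517, 0.09853133]), 'opening': 85.43310827221337}
```

View pics/a_side.png

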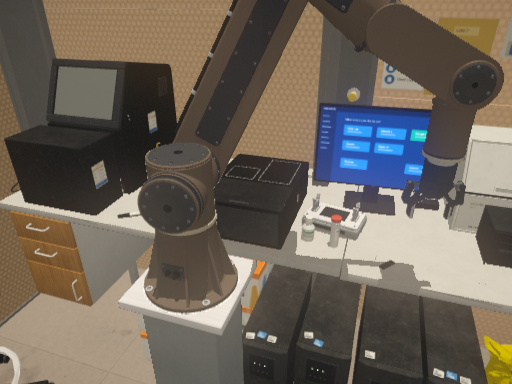

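View pics/a_top.png

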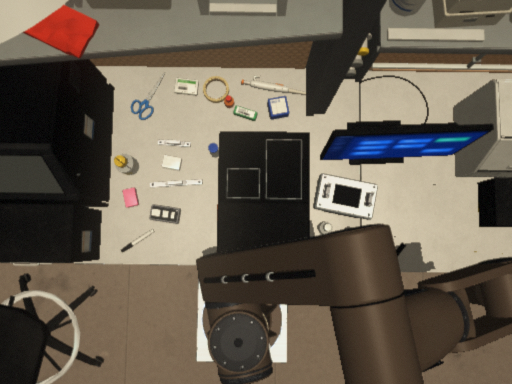

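View pics/a_wrist.png

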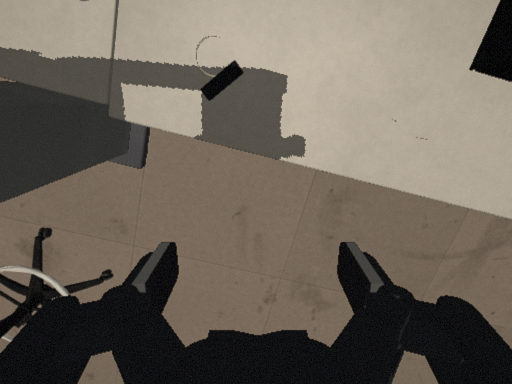

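Top view: the row is the short bar (174,143), the light block (171,162) and the long bar (176,183). The pink look-alike is at (130,197), the key box at (165,213) and the shaker at (346,196). I'll enlarge it and run the networks.

```bash
cat > h.py <<'E'
from bench import manip
import cv2, numpy as np
def ray(s,px):
    f=192/np.tan(np.radians(s["vfov"]/2)); R=np.array(s["R"]);t=np.array(s["t"])
    d=R.T@np.array([(px[0]-s["cx"])/f,(px[1]-s["cy"])/f,1.]); c=-R.T@t
    return c,d
def onz(s,px,z):
    c,d=ray(s,px); return (c+d*(z-c[2])/d[2]).round(1)
def proj(s,X):
    f=192/np.tan(np.radians(s["vfov"]/2)); p=np.array(s["R"])@np.array(X,float)+s["t"]
    return np.array([s["cx"]+f*p[0]/p[2], s["cy"]+f*p[1]/p[2]]).round(1)
def crop(s,x0,y0,w,h,k,name):
    cv2.imwrite("pics/"+name,cv2.resize(s["img"][y0:y0+h,x0:x0+w],None,fx=k,fy=k,interpolation=cv2.INTER_CUBIC))
E
python3 - <<'E'
from h import *
s=manip.snapshot("top")
print("shot",s.get("shot"))
crop(s,110,125,120,130,4.5,"b1.png"); crop(s,300,160,100,90,6,"b2.png")
for l,z in [("shaker",0),("shaker_pad",50),("shaker_seat",86),("cold_block",0),("bar_long",0),("bar_short",0),("key_box",0),("key_wide_top",48),("wash_bottle",0),("tube_a",0),("buffer_b",0)]:
    for d in manip.pinpoint(s,l)[:4]: print(l,np.round(d["position"],1),round(d["p"],2),onz(s,d["position"],z))
E
```

```text
shot 4
shaker [344.1 194.7] 0.71 [ 444.3 -367.8    0. ]
shaker_pad [349.5 193.6] 0.74 [ 443.6 -377.7   50. ]
shaker_pad [172.3 164.3] 0.36 [540.4 252.8  50. ]
shaker_seat [346.2 194.9] 0.95 [ 435.2 -359.1   86. ]
cold_block [173.6 166.3] 0.5 [541.  256.5   0. ]
cold_block [131.1 194.8] 0.49 [434.2 407.9   0. ]
bar_long [167.7 214.1] 0.61 [365.6 272.6   0. ]
bar_long [177.1 181.4] 0.52 [485.4 242.    0. ]
bar_short [174.  141.8] 0.56 [632.2 257.7   0. ]
bar_short [173.9 163.9] 0.39 [549.9 255.6   0. ]
key_box [165.8 215.9] 0.83 [359.  279.3   0. ]
key_wide_top [157.3 212.4] 0.38 [368.5 300.9  48. ]
wash_bottle [132.8 165.4] 0.66 [542.4 405.9   0. ]
tube_a [213.1 153.3] 0.56 [591.1 112.8   0. ]
buffer_b [324.4 228.1] 0.63 [ 322.  -295.7    0. ]
```

View pics/b1.png

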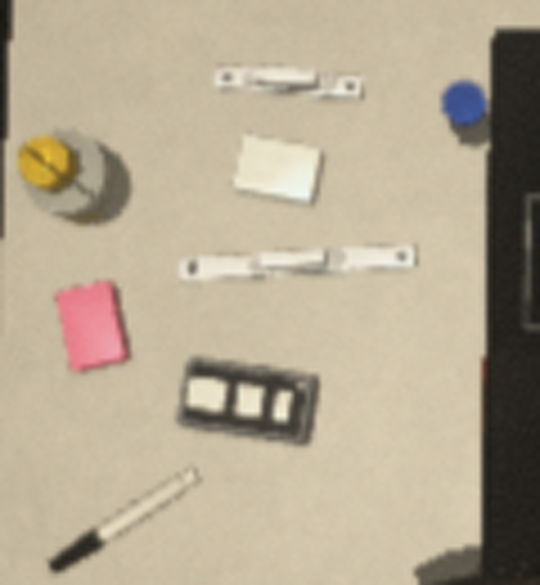

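View pics/b2.png

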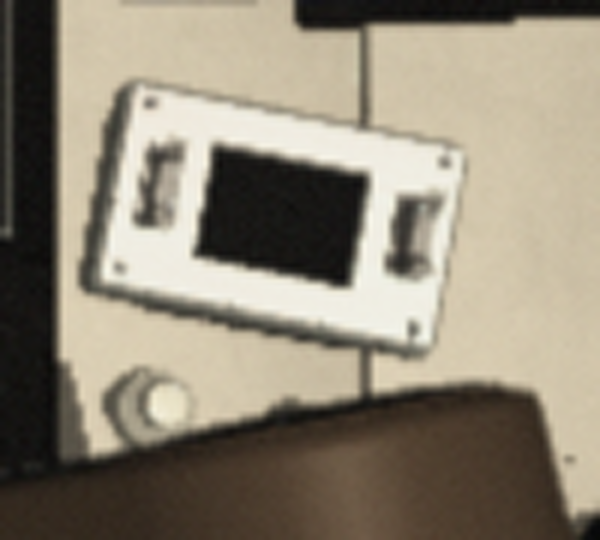

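Short bar is at (174,143), block at (171.6,162), long bar at (176,183). The long bar spans 52 px and the short one 33 px. The only block-shaped pair is white and pink, so the white one is meant. On the key box the wide key is the left one (+y). Next I'll work out moves and where the wrist camera looks.

```bash
cat >> h.py <<'E'
from scipy.spatial.transform import Rotation as Ro
def Rdown(yaw): # yaw (deg) = world angle of tool y axis (jaw direction)
    a=np.radians(yaw); y=np.array([np.cos(a),np.sin(a),0]); z=np.array([0,0,-1.]); return np.c_[np.cross(y,z),y,z]
def rel(p,yaw,frm=None,fyaw=None):
    st=manip.get_state()
    R0=np.array(st["eef_rot"]); p0=np.array(st["tool_pos"])
    if frm is not None: p0=np.array(frm); R0=Rdown(fyaw)
    w=Ro.from_matrix(R0.T@Rdown(yaw)).as_rotvec()
    print("t",round(st["time"],2),"at",p0.round(1),"rel",(R0.T@(np.array(p)-p0)).round(1),w.round(4))
def rpy(): 
    st=manip.get_state(); R0=np.array(st["eef_rot"]); print(st["time"],st["tool_pos"].round(1),"yaw",np.degrees(np.arctan2(R0[1,1],R0[0,1])).round(2),"tilt",R0[:,2].round(4),"F",st["contact_force"].round(1),"open",st["opening"].round(1),"q",st["joint_pos"].round(2))
E
python3 - <<'E'
from h import *
s=manip.snapshot("wrist"); st=manip.get_state(); R=np.array(s["R"]);c=-R.T@s["t"]; R0=st["eef_rot"]
print("cam in tool",R0.T@(c-st["tool_pos"]), "axes in tool\n",(R0.T@R.T).round(3))
t=manip.snapshot("top")
# shaker outline
for lab,box,lo,hi,z in [("block",(150,150,190,174),0,0,25),("shaker",(310,165,385,225),0,0,50)]:
    pass
g=cv2.cvtColor(t["img"],cv2.COLOR_BGR2GRAY)
# pad: dark rect
m=(g[180:212,325:368]<70).astype(np.uint8); n,l,stt,ce=cv2.connectedComponentsWithStats(m); i=1+np.argmax(stt[1:,4]); ys,xs=np.where(l==i)
r=cv2.minAreaRect(np.c_[xs+325,ys+180].astype(np.float32)); print("pad",r); b=cv2.boxPoints(r); 
for p in b: print(onz(t,p,51))
rel((440,-370,320),-15); rpy()
E
```

```text
cam in tool [  78.26237798    0.40889091 -142.12160951] axes in tool
 [[ 0.001 -0.951 -0.308]
 [ 1.     0.     0.002]
 [-0.002 -0.308  0.951]]
pad ((346.5, 195.5), (25.49509620666504, 18.042680740356445), 11.309932708740234)
[ 413.4 -316.2   51. ]
[ 476.5 -329.    51. ]
[ 459.8 -417.6   51. ]
[ 396.8 -404.4   51. ]
t 0.85 at [ 162.  -629.5  231.3] rel [ 333.9 -182.1  -88.7] [ 0.      0.     -1.0572]Traceback (most recent call last):
  File "<stdin>", line 13, in <module>
  File "h.py", line 24, in rpy
    st=manip.get_state(); R0=np.array(st["eef_rot"]); print(st["time"],st["tool_pos"].round(1),"yaw",np.degrees(np.arctan2(R0[1,1],R0[0,1])).round(2),"tilt",R0[:,2].round(4),"F",st["contact_force"].round(1),"open",st["opening"].round(1),"q",st["joint_pos"].round(2))
                                                                                                                                                                                                                      ^^^^^^^^^^^^^^^^^^^
AttributeError: 'float' object has no attribute 'round'
```

```bash
sed -i 's/st\["opening"\].round(1)/round(float(st["opening"]),1)/' h.py; python3 - <<'E'
from h import *
rel((445,-320,320),-11); rpy()
E
```

```text
t 0.85 at [ 162.  -629.5  231.3] rel [ 351.2 -229.2  -88.7] [ 0.     0.    -1.127]
0.85 [ 162.  -629.5  231.3] yaw -75.57 tilt [ 0. -0. -1.] F [-0.4  0.5 -0. ] open 85.6 q [-1.37  0.48  1.6   0.    1.07 -0.05]
```

Emit:
send_rows --rows '[[[44,-29,-11,0,0,-0.14,0],[88,-57,-22,0,0,-0.28,0],[132,-86,-33,0,0,-0.42,0],[176,-115,-44,0,0,-0.56,0],[220,-143,-55,0,0,-0.7,0],[264,-172,-66,0,0,-0.85,0],[308,-200,-78,0,0,-1.0,0],[351,-229,-89,0,0,-1.127,0]]]'

```text
time: 1.65
tool_pos: [427.3, -339.3, 315.0]
eef_rot: [[0.185, 0.983, 0.0], [0.983, -0.185, -0.0], [-0.0, 0.0, -1.0]]
contact_force: [0.9, -1.4, -0.0]
opening: 85.3
```

```bash
python3 - <<'E'
from h import *
rpy(); s=manip.snapshot("wrist"); cv2.imwrite("pics/c1.png",s["img"])
st=manip.get_state(); print(st["qd"].round(3))
for l,z in [("shaker_pad",50),("shaker_seat",86)]:
    for d in manip.pinpoint(s,l)[:3]: print(l,np.round(d["position"],1),round(d["p"],2),onz(s,d["position"],z))
rel((500,-100,320),0); rel((560,150,320),0); rel((520,310,300),0)
E
```

```text
1.65 [ 427.3 -339.3  315. ] yaw -10.65 tilt [ 4.e-04 -4.e-04 -1.e+00] F [ 0.9 -1.4 -0. ] open 85.3 q [-0.73  0.25  1.73 -0.    1.16 -0.54]
[-0.094  0.005  0.012 -0.012 -0.037  0.073]
shaker_pad [270.7 168.9] 0.61 [ 443.2 -362.9   50. ]
shaker_seat [264.5 177.9] 0.88 [ 432.4 -365.    86. ]
shaker_seat [263.9 161.7] 0.48 [ 435.6 -342.4   86. ]
t 1.8 at [ 428.2 -339.   315.1] rel [248.2  26.1  -5. ] [ 0.0014  0.0007 -0.187 ]
t 1.8 at [ 428.2 -339.   315.1] rel [505.   38.6  -5.1] [ 0.0014  0.0007 -0.187 ]
t 1.8 at [ 428.2 -339.   315.1] rel [654.8 -30.5  14.7] [ 0.0014  0.0007 -0.187 ]
```

View pics/c1.png

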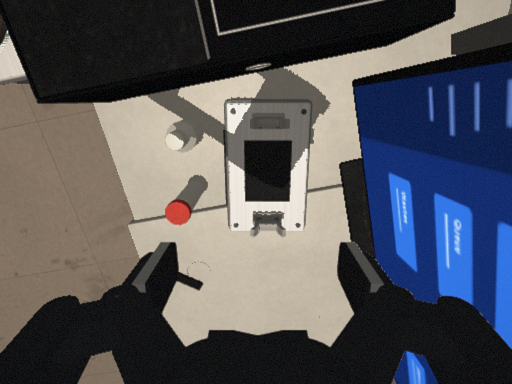

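The picture shows the pad at (268,170), uprights at (268,120) and (268,222), the red-capped tube_b at (178,211) and buffer_b at (178,138). The monitor is to the right.

```bash
python3 - <<'E'
from h import *
s=manip.snapshot("wrist")
g=cv2.cvtColor(s["img"],cv2.COLOR_BGR2GRAY)
m=(g[125:215,235:300]<45).astype(np.uint8); n,l,stt,ce=cv2.connectedComponentsWithStats(m); i=1+np.argmax(stt[1:,4]); print(stt[i])
ys,xs=np.where(l==i); r=cv2.minAreaRect(np.c_[xs+235,ys+125].astype(np.float32)); print(r)
b=np.array([onz(s,p,51) for p in cv2.boxPoints(r)]); print(b, b.mean(0))
for k in range(4): d=b[(k+1)%4]-b[k]; print(np.linalg.norm(d), np.degrees(np.arctan2(d[1],d[0])))
crop(s,210,85,120,160,3.6,"c2.png"); rpy()
E
```

```text
[   9   16   47   60 2703]
((267.0, 170.5), (59.0, 46.0), 90.0)
[[ 413.2 -314.2   51. ]
 [ 479.  -326.6   51. ]
 [ 465.4 -417.1   51. ]
 [ 394.9 -403.8   51. ]] [ 438.125 -365.425   51.   ]
66.95819591356985 -10.672220196740655
91.51617343398925 -98.54624426191465
71.74357114055586 169.3165683024007
91.44971295745003 78.45660971209062
1.85 [ 427.  -340.1  314.6] yaw -10.88 tilt [ 3.e-04 -6.e-04 -1.e+00] F [-0.1 -0.   0.3] open 85.5 q [-0.73  0.26  1.73 -0.    1.16 -0.54]
```

View pics/c2.png

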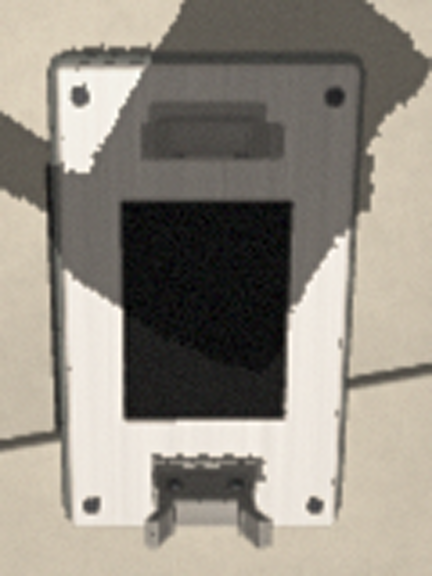

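```bash
python3 - <<'E'
from h import *
from scipy.optimize import least_squares
s=manip.snapshot("wrist")
C=lambda u,v:np.array([(u+.5)/3.6-.5+210,(v+.5)/3.6-.5+85])
# tool x ~ world +y (up in picture?) -> picture top = +y, right = +x
obs=[((-35,47.5,51.5),C(121,201)),((35,47.5,51.5),C(292,201)),((35,-47.5,51.5),C(286,419)),((-35,-47.5,51.5),C(124,419)),
 ((-13,-81,105),None)]
obs=[o for o in obs if o[1] is not None]
def W(p,X): a=p[2]; return [p[0]+X[0]*np.cos(a)-X[1]*np.sin(a),p[1]+X[0]*np.sin(a)+X[1]*np.cos(a),X[2]]
f=lambda p:np.concatenate([proj(s,W(p,X))-u for X,u in obs])
r=least_squares(f,[438,-366,-.19],diff_step=1e-3); print(r.x,np.degrees(r.x[2]),r.fun.round(1))
p=r.x
I=s["img"].copy()
for X in [(-65,105,50),(65,105,50),(65,-105,50),(-65,-105,50)]+[(sx*13,y,86) for sx in(-1,1) for y in (-81,-69,69,81)]+[(sx*20,y,105) for sx in(-1,1) for y in (-81,-69,69,81)]:
    u=proj(s,W(p,X)); I[int(round(u[1])),int(round(u[0]))]=(0,0,255)
s["img"]=I; crop(s,210,85,120,160,3.6,"c3.png")
E
```

```text
[ 4.36075411e+02 -3.66770982e+02 -1.89459615e-01] -10.85523635574979 [-0.2 -0.4  0.4 -0.4 -0.2  0.5 -0.1  0.5]
```

View pics/c3.png

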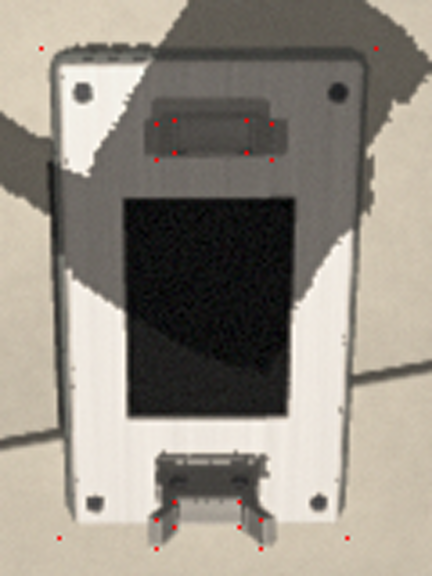

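```bash
python3 - <<'E'
from h import *
rpy()
rel((500,-180,320),-8);rel((550,-20,320),-4);rel((565,140,320),0); rel((553,310,300),0)
E
```

```text
1.9 [ 426.2 -340.9  314.3] yaw -11.0 tilt [-2.e-04 -2.e-04 -1.e+00] F [-0.3 -0.1 -0.7] open 85.6 q [-0.73  0.26  1.73 -0.    1.16 -0.54]
t 1.9 at [ 426.2 -340.9  314.3] rel [172.   41.8  -5.8] [-0.0002  0.0003 -0.0523]
t 1.9 at [ 426.2 -340.9  314.3] rel [338.6  60.4  -5.8] [-0.0002  0.0003 -0.1221]
t 1.9 at [ 426.2 -340.9  314.3] rel [498.5  44.6  -5.9] [-0.0002  0.0003 -0.1919]
t 1.9 at [ 426.2 -340.9  314.3] rel [6.631e+02 3.000e-01 1.410e+01] [-0.0002  0.0003 -0.1919]
```

Emit:
send_rows --rows '[[[43,11,-2,0,0,-0.02,0],[86,22,-4,0,0,-0.03,0],[129,32,-5,0,0,-0.04,0],[172,42,-6,0,0,-0.05,0],[214,48,-6,0,0,-0.07,0],[256,54,-6,0,0,-0.09,0],[298,58,-6,0,0,-0.11,0],[339,60,-6,0,0,-0.12,0]]]'

```text
time: 2.7
tool_pos: [549.9, -19.6, 319.7]
eef_rot: [[0.074, 0.997, -0.001], [0.997, -0.074, -0.001], [-0.001, -0.001, -1.0]]
contact_force: [0.4, -0.9, -0.2]
opening: 85.2
```

```bash
python3 - <<'E'
from h import *
rpy()
rel((565,140,320),0); rel((553,310,300),0)
E
```

```text
2.7 [549.9 -19.6 319.7] yaw -4.26 tilt [-7.e-04 -5.e-04 -1.e+00] F [ 0.4 -0.9 -0.2] open 85.2 q [-0.09  0.26  1.71 -0.    1.17 -0.02]
t 2.7 at [549.9 -19.6 319.7] rel [160.3   3.2  -0.4] [-0.0007  0.0006 -0.0743]
t 2.7 at [549.9 -19.6 319.7] rel [328.9 -21.4  19.6] [-0.0007  0.0006 -0.0743]
```

Emit:
send_rows --rows '[[[45,2,0,0,0,-0.02,0],[90,3,0,0,0,-0.04,0],[135,3,0,0,0,-0.06,0],[180,1,2,0,0,-0.074,0],[225,-6,7,0,0,-0.074,0],[270,-12,12,0,0,-0.074,0],[310,-19,18,0,0,-0.074,0],[329,-21,20,0,0,-0.074,0]]]'

```text
time: 3.5
tool_pos: [553.2, 311.4, 298.3]
eef_rot: [[0.001, 1.0, -0.002], [1.0, -0.001, -0.001], [-0.001, -0.002, -1.0]]
contact_force: [-0.4, -0.6, 0.1]
opening: 85.2
```

Emit:
send_rows --rows '[[[0,0,0,0,0,0,0],[0,0,0,0,0,0,0]]]'

```text
time: 3.7
tool_pos: [553.6, 310.0, 297.7]
eef_rot: [[0.002, 1.0, -0.003], [1.0, -0.002, -0.002], [-0.002, -0.003, -1.0]]
contact_force: [-0.1, 0.4, -0.9]
opening: 85.5
```

```bash
python3 - <<'E'
from h import *
rpy(); s=manip.snapshot("wrist"); cv2.imwrite("pics/d1.png",s["img"]); np.save("d1.npy",dict(s),allow_pickle=True)
for l,z in [("cold_block",0),("bar_long",0),("bar_short",0),("key_box",0)]:
    for d in manip.pinpoint(s,l)[:3]: print(l,np.round(d["position"],1),round(d["p"],2),onz(s,d["position"],z))
E
```

```text
3.7 [553.6 310.  297.7] yaw -0.14 tilt [-0.003  -0.0018 -1.    ] F [-0.1  0.4 -0.9] open 85.5 q [ 0.46  0.4   1.55 -0.    1.19  0.47]
cold_block [172.3  86.7] 0.95 [425.8 407.2   0. ]
cold_block [256.7 179.9] 0.61 [551.  262.9   0. ]
bar_long [214.7 186.3] 0.69 [481.2 251.9   0. ]
bar_short [301.2 181.8] 0.78 [624.5 259.6   0. ]
key_box [141.7 171.2] 0.71 [363.1 277.9   0. ]
```

View pics/d1.png

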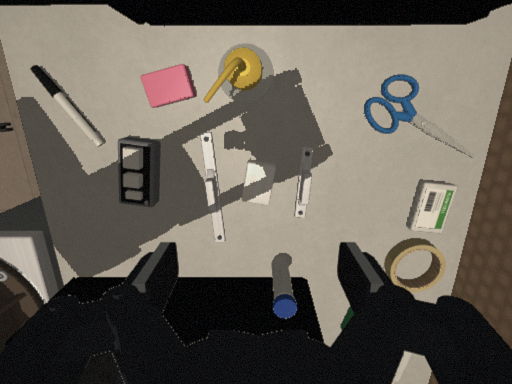

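The wrist view shows the block (258,182) in the middle, the long bar (213,187) on its near side, the short bar (303,183), the pink decoy (168,86), the key box (139,171) and the blue-capped tube_a (285,300).

```bash
python3 - <<'E'
from h import *
s=np.load("d1.npy",allow_pickle=True).item()
crop(s,185,120,140,130,5,"d2.png"); crop(s,100,120,90,100,6,"d3.png")
E
```

```text
(no output)
```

View pics/d2.png

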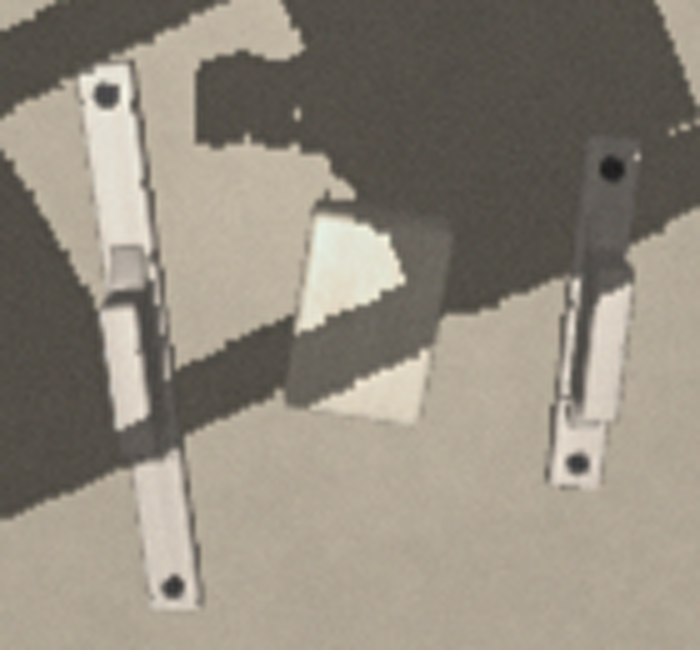

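View pics/d3.png

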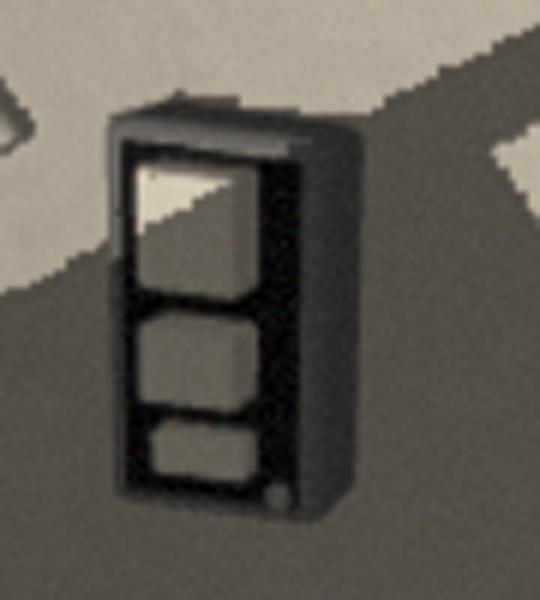

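```bash
cat >> h.py <<'E'
from scipy.optimize import least_squares
def W(p,X): a=p[2]; return [p[0]+X[0]*np.cos(a)-X[1]*np.sin(a),p[1]+X[0]*np.sin(a)+X[1]*np.cos(a),X[2]]
def fit(s,obs,x0):
    def f(p):
        R=np.array(s["R"]);F=192/np.tan(np.radians(s["vfov"]/2)); o=[]
        for X,u in obs:
            q=R@np.array(W(p,X))+s["t"]; o+= [s["cx"]+F*q[0]/q[2]-u[0], s["cy"]+F*q[1]/q[2]-u[1]]
        return np.array(o)
    r=least_squares(f,x0,x_scale=[1,1,.01]); print("x,y",r.x[:2].round(1),"yaw deg",np.degrees(r.x[2]).round(2),"res",r.fun.round(1)); return r.x
def C(u,v,k,x0,y0): return np.array([(u+.5)/k-.5+x0,(v+.5)/k-.5+y0])
E
python3 - <<'E'
from h import *
s=np.load("d1.npy",allow_pickle=True).item()
c=lambda u,v:C(u,v,5,185,120)
for z in (25,0):
  fit(s,[((-22.5,32.5,z),c(316,205)),((22.5,32.5,z),c(454,228)),((22.5,-32.5,25),c(420,424)),((-22.5,-32.5,25),c(290,405))],[553,256,0])
fit(s,[((-9,95,8),c(79,75)),((9,95,8),c(131,63)),((9,-95,8),c(200,604)),((-9,-95,8),c(152,608))],[485,250,0])
c=lambda u,v:C(u,v,6,100,120)
# key wide top corners (48), narrow down(42)
fit(s,[((-12,43,48),c(136,165)),((12,43,48),c(238,165)),((-12,13,48),c(136,293)),((12,13,48),c(240,298)),((-12,4,48),c(136,316)),((12,4,48),c(238,316)),((-12,-16,48),c(136,405)),((12,-16,48),c(238,412))],[363,275,0])
E
```

```text
x,y [554.  264.7] yaw deg -8.63 res [-0.7  0.2  0.9 -0.1  0.8  0.  -1.  -0.1]
x,y [554.2 261.9] yaw deg -9.32 res [ 0.3 -1.4  0.2 -1.6  0.6  1.8 -1.1  1.4]
x,y [479.6 246.6] yaw deg 4.19 res [-0.8 -2.   0.5 -0.5  0.5  1.6 -0.2  1.5]
x,y [367.2 282.1] yaw deg -6.71 res [-0.6 -0.7 -0.5  1.2  0.2 -1.5 -0.5 -0.5  0.4  0.7 -0.   2.5  0.9 -1.2
  0.2 -0.5]
```

```bash
python3 - <<'E'
from h import *
s=np.load("d1.npy",allow_pickle=True).item()
for z in (150,180,200,216): print(z,onz(s,(207,98),z),onz(s,(245,68),z))
rpy()
t=manip.snapshot("top"); cv2.imwrite("pics/d4.png",t["img"])
crop(t,100,120,120,110,6,"d4.png")
for p in [(123,162),(127,172)]: print(onz(t,p,0),onz(t,p,120))
rel((554,264.5,150),-8.7)
E
```

```text
150 [502.8 390.3 150. ] [540.9 417.6 150. ]
180 [508.1 390.1 180. ] [542.3 414.6 180. ]
200 [511.6 390.  200. ] [543.1 412.6 200. ]
216 [514.4 389.9 216. ] [543.8 411.  216. ]
3.95 [553.7 310.1 298.6] yaw -0.18 tilt [-1.8e-03 -8.0e-04 -1.0e+00] F [ 0.5 -0.7 -0.5] open 85.8 q [0.46 0.4  1.55 0.   1.19 0.47]
[554.6 442.3   0. ] [535.2 409.3 120. ]
[517.7 426.2   0. ] [500.9 394.3 120. ]
t 4.0 at [553.6 310.4 298.6] rel [-45.7   0.8 148.6] [-0.0017  0.0009  0.1491]
```

View pics/d4.png

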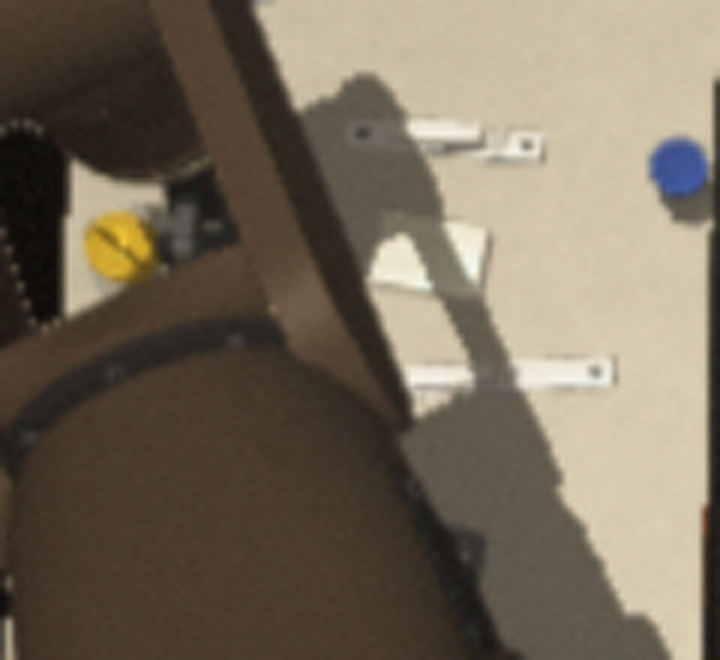

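Emit:
send_rows --rows '[[[-12,0,40,0,0,0.05,40],[-24,1,80,0,0,0.1,40],[-36,1,118,0,0,0.149,40],[-46,1,148,0,0,0.149,40],[-46,1,148,0,0,0.149,40],[-46,1,148,0,0,0.149,40]]]'

```text
time: 4.6
tool_pos: [554.6, 264.2, 151.3]
eef_rot: [[0.152, 0.988, -0.002], [0.988, -0.152, -0.001], [-0.001, -0.002, -1.0]]
contact_force: [0.8, -0.1, 0.7]
opening: 71.8
```

```bash
python3 - <<'E'
from h import *
rpy(); s=manip.snapshot("wrist"); cv2.imwrite("pics/e1.png",s["img"]); np.save("e1.npy",dict(s),allow_pickle=True); rpy()
E
```

```text
4.6 [554.6 264.2 151.3] yaw -8.73 tilt [-1.8e-03 -7.0e-04 -1.0e+00] F [ 0.8 -0.1  0.7] open 71.8 q [0.4  0.52 1.76 0.   0.87 0.55]
4.65 [555.2 264.8 152.3] yaw -8.71 tilt [-0.e+00  1.e-04 -1.e+00] F [0.5 0.8 0.9] open 71.7 q [0.4  0.52 1.75 0.   0.87 0.55]
```

View pics/e1.png

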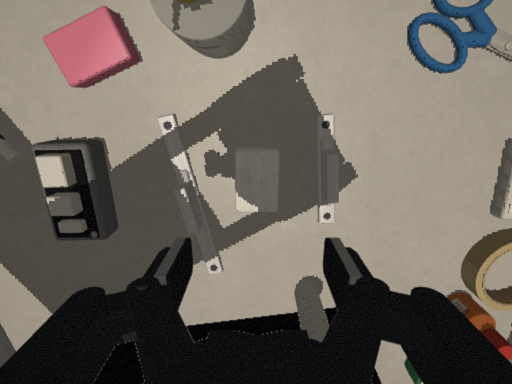

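The block is now at (258,180), in line with the finger centre column (258), nearly square to the tool.

```bash
python3 - <<'E'
from h import *
s=np.load("e1.npy",allow_pickle=True).item()
crop(s,215,130,85,100,6,"e2.png")
s["img"]=cv2.convertScaleAbs(s["img"],alpha=2)
E
```

```text
(no output)
```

View pics/e2.png

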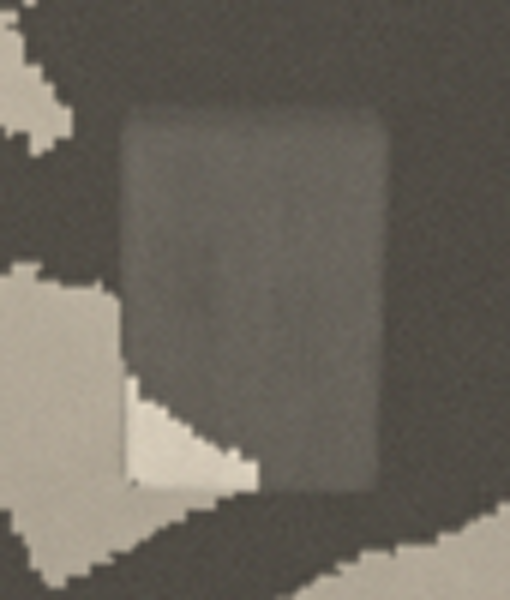

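```bash
python3 - <<'E'
from h import *
s=np.load("e1.npy",allow_pickle=True).item()
c=lambda u,v:C(u,v,6,215,130)
fit(s,[((-22.5,32.5,25),c(124,117)),((22.5,32.5,25),c(387,117)),((22.5,-32.5,25),c(379,489)),((-22.5,-32.5,25),c(129,486))],[553,256,0])
fit(s,[((-22.5,32.5,0),c(124,106)),((22.5,32.5,0),c(387,106)),((22.5,-32.5,25),c(379,489)),((-22.5,-32.5,25),c(129,486))],[553,256,0])
rel((554,263,5),-9)
E
```

```text
x,y [553.8 265. ] yaw deg -8.97 res [-1.2 -0.2  1.3 -0.   0.7  0.1 -0.7  0.3]
x,y [553.6 263.8] yaw deg -8.95 res [ 0.7 -1.3 -0.6 -1.1  0.7  1.1 -0.7  1.4]
t 4.65 at [555.2 264.8 152.3] rel [ -1.9  -0.9 147.3] [-0.     -0.0001  0.0051]
```

Emit:
send_rows --rows '[[[0,-1,40,0,0,0.005,40],[0,-1,80,0,0,0.005,40],[0,-1,115,0,0,0.005,40],[0,-1,135,0,0,0.005,40],[0,-1,144,0,0,0.005,40],[0,-1,148,0,0,0.005,40],[0,-1,148,0,0,0.005,40],[0,-1,148,0,0,0.005,40]]]'

```text
time: 5.45
tool_pos: [555.3, 265.4, 5.7]
eef_rot: [[0.156, 0.988, 0.002], [0.988, -0.156, 0.001], [0.001, 0.002, -1.0]]
contact_force: [0.7, 0.2, -0.3]
opening: 72.0
```

Emit:
send_rows --rows '[[[0,0,0,0,0,0,255],[0,0,0,0,0,0,255],[0,0,0,0,0,0,255],[0,0,0,0,0,0,255],[0,0,0,0,0,0,255],[0,0,0,0,0,0,255]]]' --grip_force 50

```text
time: 6.05
tool_pos: [555.9, 265.8, 7.0]
eef_rot: [[0.156, 0.988, 0.003], [0.988, -0.156, 0.002], [0.002, 0.003, -1.0]]
contact_force: [-2.0, -0.7, 13.1]
opening: 43.9
```

```bash
python3 - <<'E'
from h import *
rpy(); s=manip.snapshot("wrist"); cv2.imwrite("pics/f1.png",s["img"]); rpy()
E
```

```text
6.05 [555.9 265.8   7. ] yaw -8.99 tilt [ 0.0035  0.0016 -1.    ] F [-2.  -0.7 13.1] open 43.9 q [0.4  0.72 1.83 0.   0.59 0.55]
6.1 [555.9 265.7   7. ] yaw -8.99 tilt [ 0.0035  0.0016 -1.    ] F [-2.4  0.1 13.4] open 43.7 q [0.4  0.72 1.83 0.   0.59 0.55]
```

View pics/f1.png

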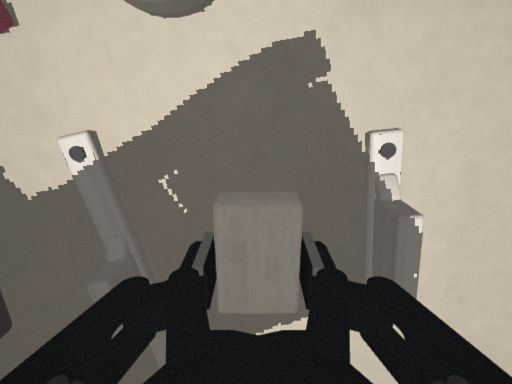

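Block gripped (opening 43.9 mm), seen centred between the pads at (258,250). Now lifting.

Emit:
send_rows --rows '[[[0,0,-15,0,0,0,255],[0,0,-50,0,0,0,255],[0,0,-90,0,0,0,255],[0,0,-130,0,0,0,255],[0,0,-175,0,0,0,255],[0,0,-220,0,0,0,255],[0,0,-260,0,0,0,255],[0,0,-290,0,0,0,255]]]'

```text
time: 6.9
tool_pos: [554.9, 265.3, 301.2]
eef_rot: [[0.156, 0.988, 0.006], [0.988, -0.156, 0.003], [0.004, 0.006, -1.0]]
contact_force: [0.6, 0.2, -3.9]
opening: 43.6
```

```bash
python3 - <<'E'
from h import *
rpy(); 
rel((565,60,310),-9); rel((555,-90,310),-10)
E
```

```text
6.9 [554.9 265.3 301.2] yaw -8.99 tilt [ 0.0064  0.0028 -1.    ] F [ 0.6  0.2 -3.9] open 43.6 q [0.4  0.37 1.6  0.   1.17 0.55]
t 6.9 at [554.9 265.3 301.2] rel [-201.1   42.1   -9.3] [ 0.0059 -0.0038  0.0001]
t 6.9 at [554.9 265.3 301.2] rel [-350.9   55.7   -9.8] [ 0.0059 -0.0038  0.0176]
```

Emit:
send_rows --rows '[[[-40,8,-2,0.003,-0.002,0,255],[-82,17,-4,0.006,-0.004,0,255],[-125,26,-6,0.006,-0.004,0,255],[-168,35,-8,0.006,-0.004,0,255],[-212,43,-9,0.006,-0.004,0,255],[-257,48,-9,0.006,-0.004,0,255],[-305,52,-10,0.006,-0.004,0.01,255],[-351,56,-10,0.006,-0.004,0.018,255]]]'

```text
time: 7.7
tool_pos: [554.5, -92.0, 311.4]
eef_rot: [[0.174, 0.985, 0.001], [0.985, -0.174, -0.0], [-0.0, 0.001, -1.0]]
contact_force: [0.7, 0.2, -2.7]
opening: 44.1
```

```bash
python3 - <<'E'
from h import *
rpy(); 
rel((500,-210,280),-10.8);rel((437,-366,200),-10.8)
E
```

```text
7.7 [554.5 -92.  311.4] yaw -10.04 tilt [ 6.e-04 -4.e-04 -1.e+00] F [ 0.7  0.2 -2.7] open 44.1 q [-0.22  0.28  1.7  -0.    1.16 -0.04]
t 7.7 at [554.5 -92.  311.4] rel [-125.7  -33.1   31.4] [0.0007 0.0003 0.0132]
t 7.7 at [554.5 -92.  311.4] rel [-290.2  -68.   111.4] [0.0007 0.0003 0.0132]
```

Emit:
send_rows --rows '[[[-42,-10,5,0,0,0.004,255],[-84,-21,12,0,0,0.008,255],[-126,-33,22,0,0,0.013,255],[-168,-42,36,0,0,0.013,255],[-210,-51,56,0,0,0.013,255],[-250,-60,76,0,0,0.013,255],[-290,-68,92,0,0,0.013,255],[-290,-68,92,0,0,0.013,255]]]'

```text
time: 8.5
tool_pos: [434.3, -369.0, 218.2]
eef_rot: [[0.191, 0.982, -0.001], [0.982, -0.191, 0.0], [-0.0, -0.001, -1.0]]
contact_force: [0.3, -0.4, -2.0]
opening: 44.0
```

```bash
python3 - <<'E'
from h import *
rpy(); s=manip.snapshot("wrist"); cv2.imwrite("pics/g1.png",s["img"]); np.save("g1.npy",dict(s),allow_pickle=True); rpy()
E
```

```text
8.5 [ 434.3 -369.   218.2] yaw -10.99 tilt [-0.0012  0.     -1.    ] F [ 0.3 -0.4 -2. ] open 44.0 q [-0.76  0.38  1.8  -0.    0.96 -0.56]
8.55 [ 435.3 -367.3  219.1] yaw -10.98 tilt [-5.e-04  4.e-04 -1.e+00] F [-0.1  0.5 -1.7] open 44.0 q [-0.75  0.38  1.8  -0.    0.96 -0.56]
```

View pics/g1.png

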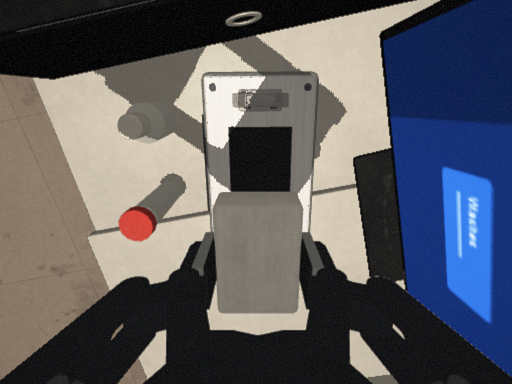

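The pad (229–292, from row 127) shows beyond the block at (258,250). The far upright is at (261,99).

```bash
python3 - <<'E'
from h import *
s=np.load("g1.npy",allow_pickle=True).item()
crop(s,195,65,130,135,4.4,"g2.png")
E
```

View pics/g2.png

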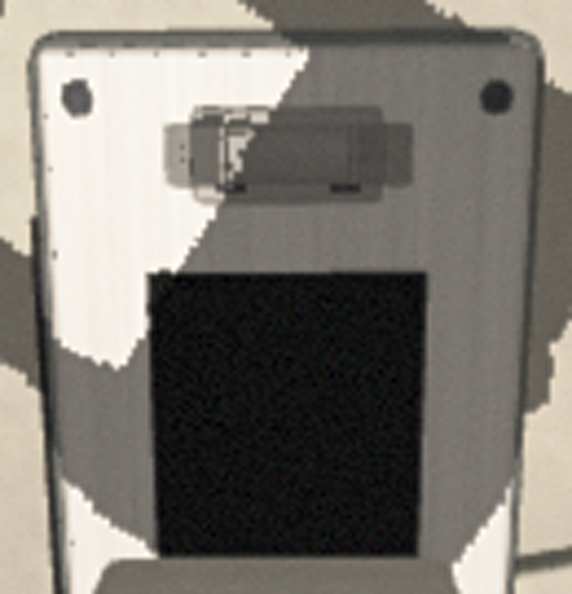

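```bash
python3 - <<'E'
from h import *
s=np.load("g1.npy",allow_pickle=True).item()
c=lambda u,v:C(u,v,4.4,195,65)
pad=[((-35,47.5,51.5),c(149,272)),((35,47.5,51.5),c(427,271))]
horn=[((-20,81,105),c(165,123)),((20,81,105),c(413,123)),((20,69,105),c(413,187)),((-20,69,105),c(165,187))]
fit(s,pad,[437,-366,-.19]); fit(s,horn,[437,-366,-.19]); p=fit(s,pad+horn,[437,-366,-.19])
for v in (271,550):
  a=onz(s,c(149 if v==271 else 159,v),51.5); b=onz(s,c(427 if v==271 else 417,v),51.5); print((a+b)/2, np.linalg.norm(a-b))
# shaker fit from earlier c1-like: block pose relative via wrist: block top corners
for u in [(216,193),(301,193),(298,312),(219,312)]: print("blk",onz(s,u,219.1-7+25))
print(p); rpy()
E
```

```text
x,y [ 437.5 -365.9] yaw deg -10.75 res [-0.5  0.   0.5  0. ]
x,y [ 437.1 -365.8] yaw deg -10.91 res [ 5.2 -0.  -5.1 -0.1 -5.5 -0.2  5.5 -0.2]
x,y [ 437.4 -365.8] yaw deg -10.75 res [-0.7  0.   0.4  0.   5.2  0.  -5.1 -0.2 -5.4 -0.3  5.6 -0.1]
[ 446.4  -319.05   51.5 ] 68.85760669671868
[ 432.9  -390.35   51.5 ] 68.66127001447033
blk [ 421.9 -329.   237.1]
blk [ 461.1 -336.5  237.1]
blk [ 449.7 -404.1  237.1]
blk [ 407.4 -395.9  237.1]
[ 4.37371223e+02 -3.65848495e+02 -1.87611831e-01]
8.55 [ 435.3 -367.3  219.1] yaw -10.98 tilt [-5.e-04  4.e-04 -1.e+00] F [-0.1  0.5 -1.7] open 44.0 q [-0.75  0.38  1.8  -0.    0.96 -0.56]
```

```bash
python3 - <<'E'
from h import *
rel((437.3,-366,66),-10.8)
E
```

```text
t 8.55 at [ 435.3 -367.3  219.1] rel [  1.6   1.8 153.1] [-0.0006 -0.0003 -0.0031]
```

Emit:
send_rows --rows '[[[1,2,35,0,0,-0.003,255],[2,2,70,0,0,-0.003,255],[2,2,105,0,0,-0.003,255],[2,2,130,0,0,-0.003,255],[2,2,145,0,0,-0.003,255],[2,2,152,0,0,-0.003,255],[2,2,152,0,0,-0.003,255],[2,2,152,0,0,-0.003,255]]]'

```text
time: 9.35
tool_pos: [438.3, -365.7, 68.2]
eef_rot: [[0.187, 0.982, 0.0], [0.982, -0.187, -0.0], [-0.0, 0.001, -1.0]]
contact_force: [-0.7, 0.0, -2.0]
opening: 43.8
```

```bash
python3 - <<'E'
from h import *
rpy(); s=manip.snapshot("wrist"); cv2.imwrite("pics/g3.png",s["img"]);t=manip.snapshot("side"); crop(t,270,150,140,120,5,"g4.png"); rpy();rel((437.3,-366,60),-10.8)
E
```

```text
9.35 [ 438.3 -365.7   68.2] yaw -10.79 tilt [ 5.e-04 -4.e-04 -1.e+00] F [-0.7  0.  -2. ] open 43.8 q [-0.75  0.58  1.91  0.    0.64 -0.56]
9.45 [ 438.3 -366.    68.4] yaw -10.8 tilt [ 9.e-04 -8.e-04 -1.e+00] F [-0.5 -0.7 -3. ] open 44.2 q [-0.75  0.58  1.91 -0.    0.64 -0.56]
t 9.45 at [ 438.3 -366.    68.4] rel [-0.2 -1.   8.3] [0.001  0.0007 0.0001]
```

View pics/g3.png

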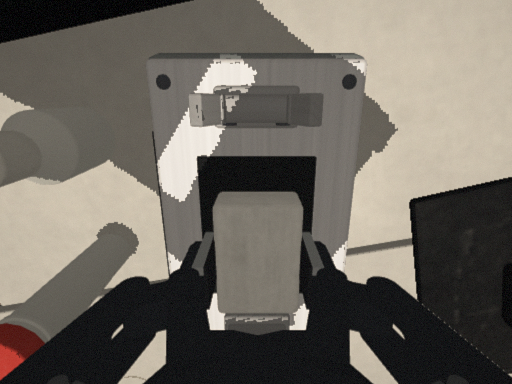

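View pics/g4.png

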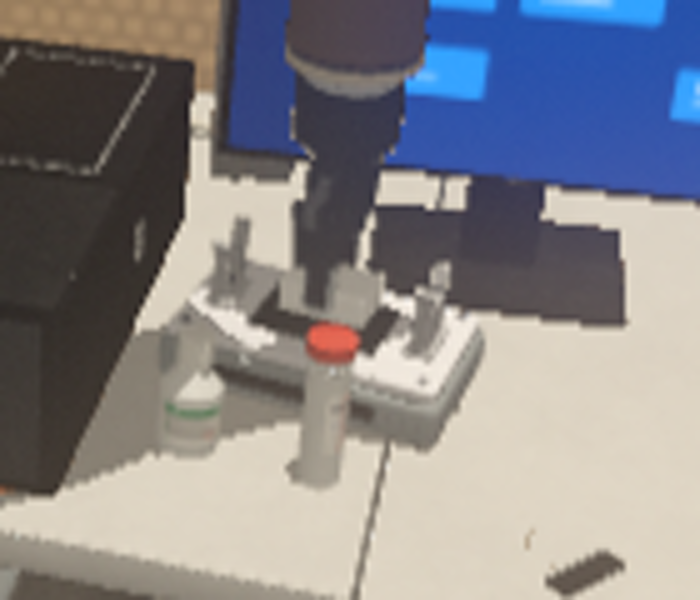

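The block hangs centred over the pad (pad 198–316, block 215–301). Lowering slowly.

Emit:
send_rows --rows '[[[0,-1,3,0.001,0,0,255],[0,-1,5,0.001,0,0,255],[0,-1,7,0.001,0,0,255],[0,-1,8,0.001,0,0,255],[0,-1,8,0.001,0,0,255]]]'

```text
time: 9.95
tool_pos: [437.1, -365.7, 60.1]
eef_rot: [[0.187, 0.982, -0.0], [0.982, -0.187, -0.0], [-0.0, -0.0, -1.0]]
contact_force: [-0.1, 0.1, -3.3]
opening: 43.6
```

```bash
python3 - <<'E'
from h import *
for i in range(3): rpy(); manip.snapshot("top")
E
```

```text
9.95 [ 437.1 -365.7   60.1] yaw -10.8 tilt [-5.e-04 -3.e-04 -1.e+00] F [-0.1  0.1 -3.3] open 43.6 q [-0.75  0.6   1.92 -0.    0.63 -0.56]
10.0 [ 437.2 -365.8   60.2] yaw -10.8 tilt [-3.e-04 -5.e-04 -1.e+00] F [-0.1 -0.4 -2.6] open 43.8 q [-0.75  0.6   1.92 -0.    0.63 -0.56]
10.05 [ 437.3 -365.8   60.3] yaw -10.8 tilt [-2.e-04 -5.e-04 -1.e+00] F [ 0.3  0.8 -3. ] open 44.0 q [-0.75  0.6   1.92 -0.    0.63 -0.56]
```

Emit:
send_rows --rows '[[[0,0,1,0,0,0,255],[0,0,2,0,0,0,255],[0,0,2,0,0,0,255]]]'

```text
time: 10.4
tool_pos: [437.4, -366.0, 59.1]
eef_rot: [[0.187, 0.982, 0.0], [0.982, -0.187, -0.001], [-0.001, 0.0, -1.0]]
contact_force: [-3.5, 2.5, 14.2]
opening: 43.9
```

Emit:
send_rows --rows '[[[0,0,1,0,0,0,255],[0,0,1,0,0,0,255]]]'

```text
time: 10.6
tool_pos: [437.4, -366.0, 59.0]
eef_rot: [[0.187, 0.982, 0.001], [0.982, -0.187, -0.001], [-0.001, 0.001, -1.0]]
contact_force: [-5.2, 4.9, 19.0]
opening: 44.1
```

Contact is felt (14 to 19 N), so I'm releasing.

Emit:
send_rows --rows '[[[0,0,-1,0,0,0,100],[0,0,-1,0,0,0,60],[0,0,-1,0,0,0,40],[0,0,-1,0,0,0,30],[0,0,-1,0,0,0,30]]]'

```text
time: 11.1
tool_pos: [437.4, -365.9, 59.9]
eef_rot: [[0.187, 0.982, 0.0], [0.982, -0.187, -0.001], [-0.001, 0.001, -1.0]]
contact_force: [-0.9, 0.1, 1.5]
opening: 75.2
```

Emit:
send_rows --rows '[[[0,0,-20,0,0,0,30],[0,0,-60,0,0,0,30],[0,0,-100,0,0,0,30],[0,0,-140,0,0,0,30],[0,0,-180,0,0,0,30],[0,0,-220,0,0,0,30],[0,0,-240,0,0,0,30],[0,0,-250,0,0,0,30]]]'

```text
time: 11.9
tool_pos: [437.8, -366.1, 312.1]
eef_rot: [[0.187, 0.982, 0.003], [0.982, -0.187, -0.003], [-0.003, 0.003, -1.0]]
contact_force: [-0.3, 0.3, -0.4]
opening: 75.3
```

```bash
python3 - <<'E'
from h import *
rpy(); s=manip.snapshot("wrist"); cv2.imwrite("pics/i1.png",s["img"]); np.save("i1.npy",dict(s),allow_pickle=True); rpy()
crop(s,205,100,120,150,4,"i2.png")
rel((500,-210,310),-7);rel((555,-50,310),-2)
E
```

```text
11.9 [ 437.8 -366.1  312.1] yaw -10.8 tilt [ 0.0026 -0.0032 -1.    ] F [-0.3  0.3 -0.4] open 75.3 q [-0.75  0.29  1.68 -0.    1.16 -0.56]
11.95 [ 437.8 -366.2  312.3] yaw -10.8 tilt [ 0.0026 -0.0032 -1.    ] F [ 1.  -0.5  0.5] open 75.6 q [-0.75  0.29  1.68 -0.    1.16 -0.56]
t 11.95 at [ 437.8 -366.2  312.3] rel [165.1  31.8   2. ] [ 0.0031  0.0028 -0.0663]
t 11.95 at [ 437.8 -366.2  312.3] rel [332.6  55.9   1.6] [ 0.0029  0.0029 -0.1535]
```

View pics/i2.png

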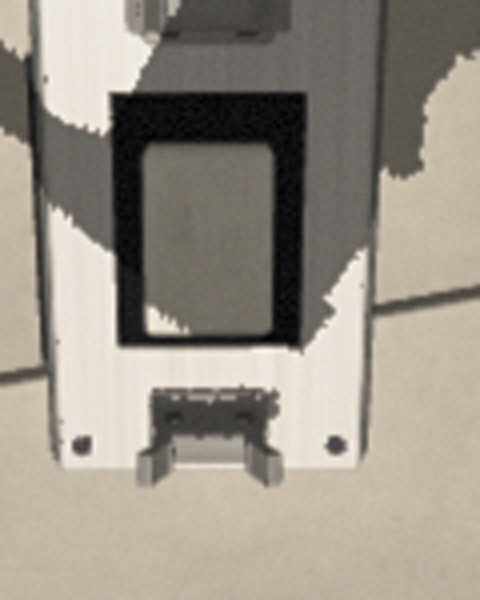

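```bash
python3 - <<'E'
from h import *
s=np.load("i1.npy",allow_pickle=True).item()
c=lambda u,v:C(u,v,4,205,100)
q=lambda x,y,z:[(-x,y,z),(x,y,z),(x,-y,z),(-x,-y,z)]
fit(s,list(zip(q(35,47.5,51.5),[c(110,92),c(306,92),c(299,347),c(119,347)])),[437,-366,-.19])
fit(s,list(zip(q(22.5,32.5,76.5),[c(142,141),c(274,141),c(271,336),c(146,336)])),[437,-366,-.19])
E
```

```text
x,y [ 437.4 -365.9] yaw deg -10.66 res [-0.2 -0.1  0.3 -0.2  0.5  0.1 -0.5  0.3]
x,y [ 437.1 -366.8] yaw deg -10.71 res [-0.2  1.2  0.2  1.1  0.2 -1.3 -0.2 -1.3]
```

The block sits centred on the pad (offset about −0.3, −0.9 mm, yaw difference 0.1°). Going back for the long bar.

Emit:
send_rows --rows '[[[40,8,0,0.003,0.003,-0.02,30],[82,16,1,0.003,0.003,-0.04,30],[124,24,2,0.003,0.003,-0.05,30],[165,32,2,0.003,0.003,-0.066,30],[207,38,2,0.003,0.003,-0.09,30],[249,44,2,0.003,0.003,-0.11,30],[291,50,2,0.003,0.003,-0.13,30],[333,56,2,0.003,0.003,-0.154,30]]]'

```text
time: 12.75
tool_pos: [554.9, -47.7, 307.9]
eef_rot: [[0.034, 0.999, -0.002], [0.999, -0.034, 0.0], [0.0, -0.002, -1.0]]
contact_force: [1.3, -0.1, -0.2]
opening: 75.5
```

```bash
python3 - <<'E'
from h import *
rpy()
rel((540,120,300),2);rel((480,250,170),4.2)
E
```

```text
12.75 [554.9 -47.7 307.9] yaw -1.93 tilt [-2.3e-03  4.0e-04 -1.0e+00] F [ 1.3 -0.1 -0.2] open 75.5 q [-0.14  0.28  1.71  0.    1.15 -0.11]
t 12.75 at [554.9 -47.7 307.9] rel [167.2 -20.5   8. ] [-0.0023 -0.0004 -0.0685]
t 12.75 at [554.9 -47.7 307.9] rel [295.  -84.5 138.2] [-0.0023 -0.0004 -0.1069]
```

Emit:
send_rows --rows '[[[42,-4,2,-0.002,0,-0.02,30],[84,-9,4,-0.002,0,-0.04,30],[126,-14,6,-0.002,0,-0.06,30],[168,-21,8,-0.002,0,-0.07,30],[206,-40,20,-0.002,0,-0.09,30],[245,-60,40,-0.002,0,-0.1,30],[280,-78,75,-0.002,0,-0.107,30],[295,-84,115,-0.002,0,-0.107,30]]]'

```text
time: 13.55
tool_pos: [479.0, 252.3, 191.8]
eef_rot: [[-0.075, 0.997, 0.0], [0.997, 0.075, 0.001], [0.001, 0.0, -1.0]]
contact_force: [-0.4, -0.1, -0.9]
opening: 75.3
```

Emit:
send_rows --rows '[[[0,0,20,0,0,0,30],[0,0,20,0,0,0,30]]]'

```text
time: 13.75
tool_pos: [475.9, 251.8, 167.8]
eef_rot: [[-0.077, 0.997, -0.007], [0.997, 0.077, -0.002], [-0.002, -0.007, -1.0]]
contact_force: [0.4, -0.2, 0.7]
opening: 75.4
```

```bash
python3 - <<'E'
from h import *
rpy(); s=manip.snapshot("wrist"); cv2.imwrite("pics/j1.png",s["img"]); np.save("j1.npy",dict(s),allow_pickle=True); rpy()
crop(s,200,90,120,180,3.3,"j2.png")
E
```

```text
13.75 [475.9 251.8 167.8] yaw 4.41 tilt [-0.0067 -0.002  -1.    ] F [ 0.4 -0.2  0.7] open 75.4 q [0.43 0.41 1.91 0.   0.83 0.35]
13.8 [477.5 251.9 169.8] yaw 4.36 tilt [-4.e-03 -9.e-04 -1.e+00] F [-0.1 -0.2  1. ] open 75.1 q [0.43 0.4  1.91 0.   0.83 0.35]
```

View pics/j1.png

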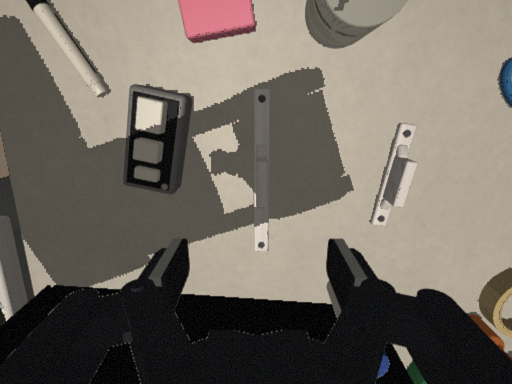

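View pics/j2.png

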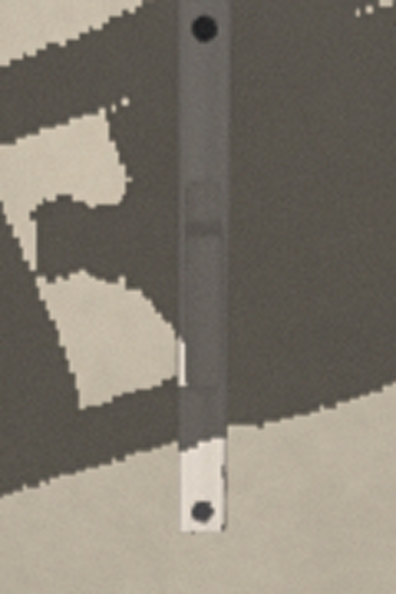

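In the picture the long bar runs from (262,90) to (262,250), and the short bar (395,175) is clearly shorter. So the long one is right.

```bash
python3 - <<'E'
from h import *
s=np.load("j1.npy",allow_pickle=True).item()
crop(s,235,80,50,180,3.3,"j3.png")
c=lambda u,v:C(u,v,3.3,200,90)
a=onz(s,c(204,28),8);b=onz(s,c(202,511),8);print(a,b,(a+b)/2,np.linalg.norm(a-b),np.degrees(np.arctan2(*(a-b)[[1,0]])-np.pi/2))
g=cv2.cvtColor(s["img"],cv2.COLOR_BGR2GRAY); print(g[80:100,258])
fit(s,[((-9,95,8),(253.7,89.5)),((9,95,8),(269.6,89.5)),((9,-95,8),c(227,531)),((-9,-95,8),c(180,531))],[480,247,.07])
E
```

```text
[472.3 332.    8. ] [485.4 162.6   8. ] [478.85 247.3    8.  ] 169.90576800097165 4.421982653205583
[187 189 175 107  94  85  81  89  85 102 104 109 105 107 105 100  80  60
  56  60]
x,y [479.3 246.7] yaw deg 4.59 res [-0.9 -1.1  0.9 -1.1  0.2  1.6 -0.2  1.6]
```

View pics/j3.png

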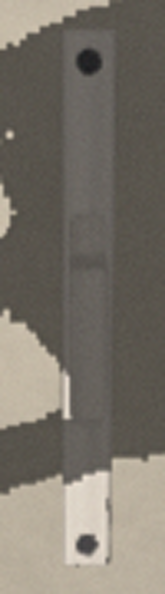

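```bash
python3 - <<'E'
from h import *
rel((479.1,247.2,60),4.5);rel((479.1,247.2,13),4.5)
E
```

```text
t 13.8 at [477.5 251.9 169.8] rel [ -4.7   1.7 109.8] [-0.004   0.0006 -0.0024]
t 13.8 at [477.5 251.9 169.8] rel [ -4.7   1.9 156.8] [-0.004   0.0006 -0.0024]
```

Emit:
send_rows --rows '[[[-2,1,35,-0.004,0,-0.002,135],[-4,2,70,-0.004,0,-0.002,135],[-5,2,100,-0.004,0,-0.002,135],[-5,2,115,-0.004,0,-0.002,135],[-5,2,115,-0.004,0,-0.002,135],[-5,2,115,-0.004,0,-0.002,135]]]'

```text
time: 14.4
tool_pos: [480.3, 246.8, 55.9]
eef_rot: [[-0.077, 0.997, 0.001], [0.997, 0.077, -0.0], [-0.0, 0.001, -1.0]]
contact_force: [0.7, 0.1, 0.1]
opening: 40.2
```

```bash
python3 - <<'E'
from h import *
rpy(); s=manip.snapshot("wrist"); cv2.imwrite("pics/k1.png",s["img"]); np.save("k1.npy",dict(s),allow_pickle=True); rpy()
rel((479.1,247.2,13),4.5)
E
```

```text
14.4 [480.3 246.8  55.9] yaw 4.43 tilt [ 9.e-04 -2.e-04 -1.e+00] F [0.7 0.1 0.1] open 40.2 q [ 0.42  0.57  1.99 -0.    0.57  0.34]
14.45 [480.5 247.   56.2] yaw 4.44 tilt [ 1.7e-03  1.0e-04 -1.0e+00] F [ 0.1 -0.5  0.1] open 40.3 q [ 0.42  0.57  1.99 -0.    0.57  0.34]
t 14.45 at [480.5 247.   56.2] rel [ 0.3 -1.5 43.2] [ 0.0017 -0.     -0.001 ]
```

View pics/k1.png

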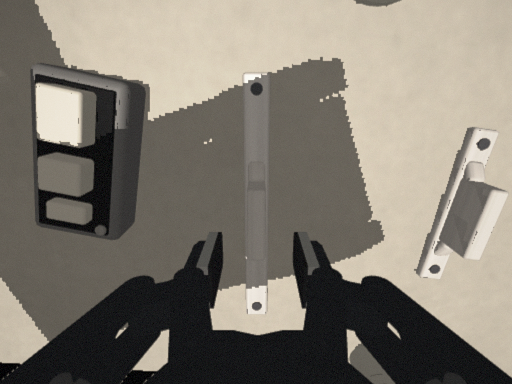

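```bash
python3 - <<'E'
from h import *
s=np.load("k1.npy",allow_pickle=True).item()
a=onz(s,(257,89),8);b=onz(s,(257,306),8);print(a,b,(a+b)/2,np.linalg.norm(a-b))
E
```

```text
[472.9 331.7   8. ] [486.  162.1   8. ] [479.45 246.9    8.  ] 170.10517334872563
```

Bar centre comes out at (479.5,246.9), agreeing with the earlier value. Descending.

Emit:
send_rows --rows '[[[0,-1,20,0,0,0,135],[0,-1,34,0,0,0,135],[0,-1,40,0,0,0,135],[0,-1,43,0,0,0,135],[0,-1,43,0,0,0,135],[0,-1,43,0,0,0,135]]]'

```text
time: 15.05
tool_pos: [479.8, 247.0, 13.6]
eef_rot: [[-0.078, 0.997, 0.002], [0.997, 0.078, 0.0], [0.0, 0.002, -1.0]]
contact_force: [0.5, -0.1, 0.6]
opening: 39.9
```

Emit:
send_rows --rows '[[[0,0,0,0,0,0,255],[0,0,0,0,0,0,255],[0,0,0,0,0,0,255],[0,0,0,0,0,0,255],[0,0,0,0,0,0,255],[0,0,0,0,0,0,255]]]' --grip_force 60

```text
time: 15.65
tool_pos: [480.2, 247.2, 14.1]
eef_rot: [[-0.077, 0.997, 0.003], [0.997, 0.077, 0.001], [0.0, 0.003, -1.0]]
contact_force: [0.2, 0.1, 5.9]
opening: 10.9
```

```bash
python3 - <<'E'
from h import *
rpy(); s=manip.snapshot("wrist"); cv2.imwrite("pics/k2.png",s["img"]); np.save("k2.npy",dict(s),allow_pickle=True); rpy()
E
```

```text
15.65 [480.2 247.2  14.1] yaw 4.44 tilt [ 2.8e-03  6.0e-04 -1.0e+00] F [0.2 0.1 5.9] open 10.9 q [ 0.42  0.65  2.01 -0.    0.48  0.34]
15.7 [480.2 247.2  14.1] yaw 4.44 tilt [ 2.9e-03  7.0e-04 -1.0e+00] F [-0.1  0.5  6. ] open 10.4 q [ 0.42  0.65  2.01 -0.    0.48  0.34]
```

View pics/k2.png

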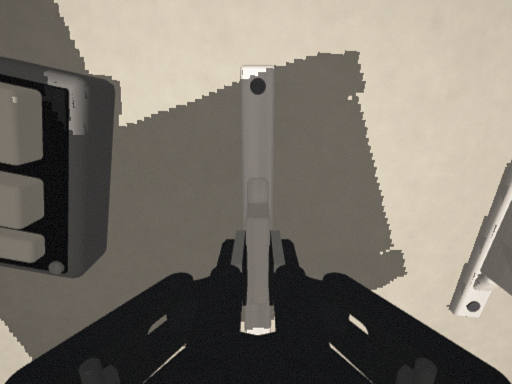

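The fin is gripped (opening 10.9) and the bar is aligned with the tool (column 258). Lifting.

Emit:
send_rows --rows '[[[0,0,-10,-0.001,0,0,255],[0,0,-40,-0.002,0,0,255],[0,0,-80,-0.003,0,0,255],[0,0,-125,-0.003,0,0,255],[0,0,-170,-0.003,0,0,255],[0,0,-215,-0.003,0,0,255],[0,0,-260,-0.003,0,0,255],[0,0,-300,-0.003,0,0,255]]]'

```text
time: 16.5
tool_pos: [478.9, 246.8, 317.4]
eef_rot: [[-0.077, 0.997, 0.007], [0.997, 0.077, 0.002], [0.001, 0.007, -1.0]]
contact_force: [1.6, 0.0, -0.5]
opening: 10.8
```

```bash
python3 - <<'E'
from h import *
rpy(); 
rel((560,60,315),0); rel((555,-90,315),-6)
E
```

```text
16.5 [478.9 246.8 317.4] yaw 4.44 tilt [ 0.0073  0.0015 -1.    ] F [ 1.6  0.  -0.5] open 10.8 q [ 0.42  0.24  1.75 -0.    1.15  0.34]
t 16.5 at [478.9 246.8 317.4] rel [-192.5   66.4    2.7] [ 0.0074 -0.0012  0.0776]
t 16.5 at [478.9 246.8 317.4] rel [-341.7   49.8    2.4] [ 0.0073 -0.0016  0.1823]
```

Emit:
send_rows --rows '[[[-40,16,1,0.004,-0.001,0.02,255],[-80,32,2,0.007,-0.001,0.04,255],[-120,46,2,0.007,-0.001,0.06,255],[-162,58,2,0.007,-0.001,0.07,255],[-206,65,2,0.007,-0.001,0.09,255],[-250,62,2,0.007,-0.001,0.12,255],[-296,57,2,0.007,-0.001,0.15,255],[-342,50,2,0.007,-0.001,0.182,255]]]'

```text
time: 17.3
tool_pos: [554.7, -92.0, 316.1]
eef_rot: [[0.105, 0.994, 0.001], [0.994, -0.105, 0.001], [0.001, 0.001, -1.0]]
contact_force: [0.1, 0.3, -1.2]
opening: 10.5
```

```bash
python3 - <<'E'
from h import *
rpy(); 
rel((500,-210,310),-10.8);rel((437.4,-366,250),-10.8)
E
```

```text
17.3 [554.7 -92.  316.1] yaw -6.04 tilt [ 8.e-04  5.e-04 -1.e+00] F [ 0.1  0.3 -1.2] open 10.5 q [-0.22  0.28  1.69  0.    1.17 -0.11]
t 17.3 at [554.7 -92.  316.1] rel [-123.1  -42.     6. ] [ 0.0007 -0.0006  0.0831]
t 17.3 at [554.7 -92.  316.1] rel [-284.9  -87.9   65.9] [ 0.0007 -0.0006  0.0831]
```

Emit:
send_rows --rows '[[[-41,-14,2,0,0,0.03,255],[-82,-28,4,0,0,0.06,255],[-123,-42,6,0,0,0.083,255],[-165,-54,14,0,0,0.083,255],[-207,-66,28,0,0,0.083,255],[-248,-78,45,0,0,0.083,255],[-285,-88,66,0,0,0.083,255],[-285,-88,66,0,0,0.083,255]]]'

```text
time: 18.1
tool_pos: [434.3, -368.8, 248.0]
eef_rot: [[0.191, 0.982, -0.002], [0.982, -0.191, 0.002], [0.001, -0.002, -1.0]]
contact_force: [0.6, 1.2, -1.5]
opening: 11.0
```

Emit:
send_rows --rows '[[[0,0,0,0,0,0,255],[0,0,0,0,0,0,255]]]'

```text
time: 18.3
tool_pos: [434.3, -368.5, 248.6]
eef_rot: [[0.191, 0.982, -0.002], [0.982, -0.191, 0.002], [0.001, -0.002, -1.0]]
contact_force: [0.6, 0.0, -1.5]
opening: 10.7
```

```bash
python3 - <<'E'
from h import *
rpy(); s=manip.snapshot("wrist"); cv2.imwrite("pics/l1.png",s["img"]); np.save("l1.npy",dict(s),allow_pickle=True); rpy()
rel((437.4,-365.9,135),-10.75)
E
```

```text
18.3 [ 434.3 -368.5  248.6] yaw -10.99 tilt [-0.0018  0.0016 -1.    ] F [ 0.6  0.  -1.5] open 10.7 q [-0.76  0.35  1.76 -0.    1.03 -0.56]
18.35 [ 434.7 -368.2  248.8] yaw -10.95 tilt [-0.0013  0.0013 -1.    ] F [ 0.   1.  -0.5] open 10.6 q [-0.76  0.35  1.76  0.    1.03 -0.56]
t 18.35 at [ 434.7 -368.2  248.8] rel [  2.7   2.4 113.8] [-0.0016 -0.001  -0.0036]
```

View pics/l1.png

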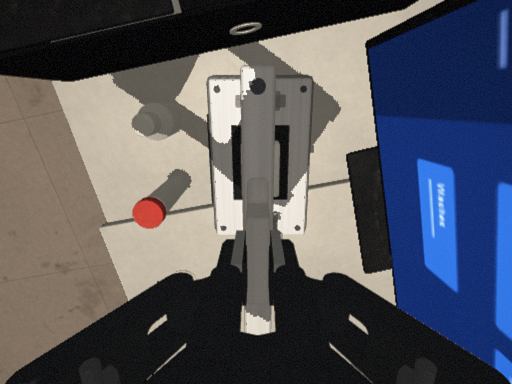

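Emit:
send_rows --rows '[[[1,1,30,-0.002,-0.001,-0.004,255],[2,2,60,-0.002,-0.001,-0.004,255],[3,2,85,-0.002,-0.001,-0.004,255],[3,2,104,-0.002,-0.001,-0.004,255],[3,2,113,-0.002,-0.001,-0.004,255],[3,2,113,-0.002,-0.001,-0.004,255],[3,2,113,-0.002,-0.001,-0.004,255]]]'

```text
time: 19.05
tool_pos: [437.7, -365.5, 136.7]
eef_rot: [[0.186, 0.983, 0.001], [0.983, -0.186, -0.001], [-0.001, 0.001, -1.0]]
contact_force: [0.2, -0.5, -0.1]
opening: 11.1
```

```bash
python3 - <<'E'
from h import *
rpy(); s=manip.snapshot("wrist"); cv2.imwrite("pics/l2.png",s["img"]); np.save("l2.npy",dict(s),allow_pickle=True); 
t=manip.snapshot("side"); crop(t,270,150,140,120,5,"l3.png"); rpy()
E
```

```text
19.05 [ 437.7 -365.5  136.7] yaw -10.69 tilt [ 1.3e-03 -8.0e-04 -1.0e+00] F [ 0.2 -0.5 -0.1] open 11.1 q [-0.75  0.48  1.87  0.    0.78 -0.56]
19.15 [ 437.7 -365.9  137. ] yaw -10.71 tilt [ 0.0018 -0.0013 -1.    ] F [ 0.4  0.6 -0.9] open 10.7 q [-0.75  0.48  1.87  0.    0.78 -0.56]
```

View pics/l2.png

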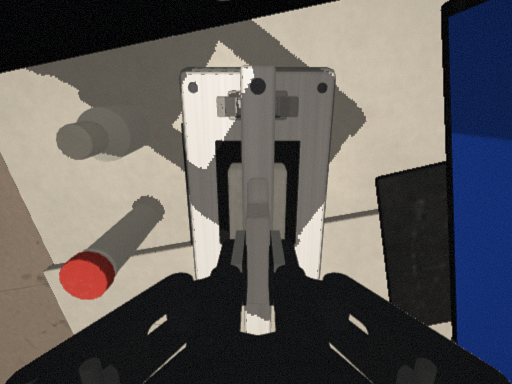

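View pics/l3.png

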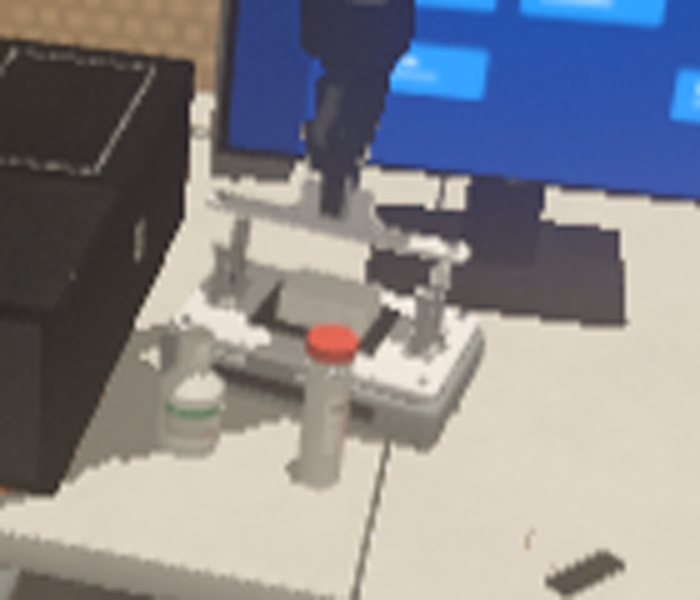

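The bar hangs centred over the uprights (far horns 217–299, bar at 258). Lowering into the notches.

Emit:
send_rows --rows '[[[0,0,6,-0.001,-0.001,0,255],[0,0,12,-0.001,-0.001,0,255],[0,0,17,-0.001,-0.001,0,255],[0,0,21,-0.001,-0.001,0,255],[0,0,25,-0.001,-0.001,0,255],[0,0,29,-0.001,-0.001,0,255],[0,0,31,-0.001,-0.001,0,255],[0,0,31,-0.001,-0.001,0,255]]]'

```text
time: 19.95
tool_pos: [437.6, -365.8, 105.6]
eef_rot: [[0.186, 0.983, 0.002], [0.983, -0.186, -0.002], [-0.002, 0.003, -1.0]]
contact_force: [-0.7, -0.3, -2.0]
opening: 10.4
```

```bash
python3 - <<'E'
from h import *
rpy(); s=manip.snapshot("wrist"); cv2.imwrite("pics/l4.png",s["img"]); rel((437.4,-365.9,102),-10.75); rpy()
E
```

```text
19.95 [ 437.6 -365.8  105.6] yaw -10.72 tilt [ 0.0022 -0.002  -1.    ] F [-0.7 -0.3 -2. ] open 10.4 q [-0.75  0.53  1.9  -0.    0.72 -0.56]
t 20.0 at [ 437.8 -365.9  105.9] rel [-0.1 -0.4  3.9] [0.0028 0.0018 0.0006]
20.0 [ 437.8 -365.9  105.9] yaw -10.71 tilt [ 0.0025 -0.0023 -1.    ] F [ 1.1 -0.  -0.6] open 10.8 q [-0.75  0.53  1.9  -0.    0.72 -0.56]
```

View pics/l4.png

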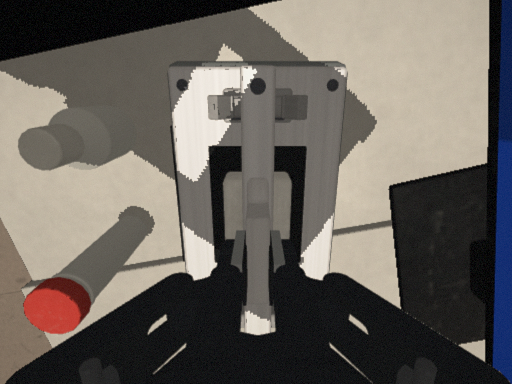

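Emit:
send_rows --rows '[[[0,0,2,0.003,0.002,0,255],[0,0,3,0.003,0.002,0,255],[0,0,4,0.003,0.002,0,255],[0,0,4,0.003,0.002,0,255]]]'

```text
time: 20.4
tool_pos: [437.8, -365.9, 101.8]
eef_rot: [[0.186, 0.983, -0.0], [0.983, -0.186, 0.0], [0.0, -0.0, -1.0]]
contact_force: [-0.1, 0.6, -1.0]
opening: 10.7
```

Emit:
send_rows --rows '[[[0,0,1,0,0,0,255],[0,0,2,0,0,0,255],[0,0,2,0,0,0,255]]]'

```text
time: 20.7
tool_pos: [437.8, -365.9, 100.1]
eef_rot: [[0.186, 0.983, -0.0], [0.983, -0.186, 0.0], [0.0, -0.0, -1.0]]
contact_force: [-2.1, 1.5, 6.8]
opening: 10.9
```

Contact at z=100 as computed, so the bar is seated. Releasing.

Emit:
send_rows --rows '[[[0,0,0,0,0,0,220],[0,0,0,0,0,0,180],[0,0,0,0,0,0,140],[0,0,0,0,0,0,100],[0,0,0,0,0,0,100],[0,0,0,0,0,0,100]]]'

```text
time: 21.3
tool_pos: [437.8, -365.9, 100.1]
eef_rot: [[0.186, 0.983, -0.0], [0.983, -0.186, 0.0], [0.0, -0.0, -1.0]]
contact_force: [-0.4, 0.4, -0.5]
opening: 51.8
```

```bash
python3 - <<'E'
from h import *
rpy(); s=manip.snapshot("wrist"); cv2.imwrite("pics/m1.png",s["img"]); rpy()
E
```

```text
21.3 [ 437.8 -365.9  100.1] yaw -10.71 tilt [-0.e+00  1.e-04 -1.e+00] F [-0.4  0.4 -0.5] open 51.8 q [-0.75  0.54  1.9   0.    0.71 -0.56]
21.35 [ 437.8 -365.9  100.1] yaw -10.71 tilt [-1.e-04  2.e-04 -1.e+00] F [ 0.3 -0.3  0. ] open 51.7 q [-0.75  0.54  1.9   0.    0.71 -0.56]
```

View pics/m1.png

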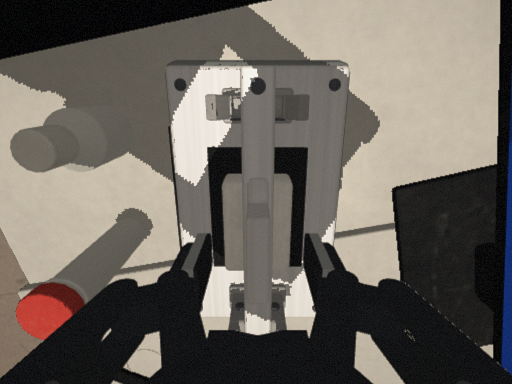

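The bar is released, lying at column 258 between both horn pairs. Rising straight up.

Emit:
send_rows --rows '[[[0,0,-15,0,0,0,100],[0,0,-40,0,0,0,100],[0,0,-80,0,0,0,100],[0,0,-120,0,0,0,100],[0,0,-160,0,0,0,100],[0,0,-190,0,0,0,100],[0,0,-210,0,0,0,100],[0,0,-210,0,0,0,100]]]'

```text
time: 22.15
tool_pos: [438.8, -366.8, 313.2]
eef_rot: [[0.186, 0.983, 0.004], [0.983, -0.186, -0.003], [-0.002, 0.004, -1.0]]
contact_force: [-0.3, 0.3, -0.7]
opening: 52.0
```

```bash
python3 - <<'E'
from h import *
s=manip.snapshot("wrist"); cv2.imwrite("pics/m2.png",s["img"]); np.save("m2.npy",dict(s),allow_pickle=True); rpy()
crop(s,205,90,120,155,4,"m3.png")
rel((500,-210,320),-6);rel((555,-50,320),0)
E
```

```text
22.2 [ 438.2 -366.3  311.3] yaw -10.71 tilt [ 0.0018 -0.0016 -1.    ] F [-0.2 -0.2 -0.5] open 51.8 q [-0.75  0.29  1.68  0.    1.16 -0.56]
t 22.2 at [ 438.2 -366.3  311.3] rel [165.1  31.7  -8.8] [ 0.002   0.0013 -0.0822]
t 22.2 at [ 438.2 -366.3  311.3] rel [332.5  56.   -9. ] [ 0.002   0.0014 -0.187 ]
```

View pics/m3.png

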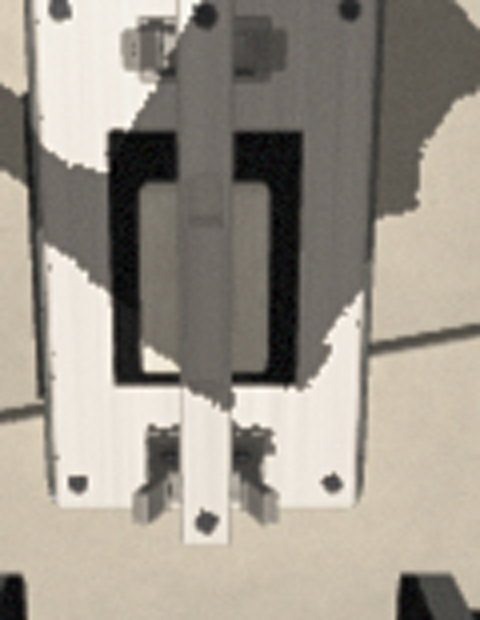

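```bash
python3 - <<'E'
from h import *
s=np.load("m2.npy",allow_pickle=True).item()
c=lambda u,v:C(u,v,4,205,90)
q=lambda x,y,z:[(-x,y,z),(x,y,z),(x,-y,z),(-x,-y,z)]
S=fit(s,list(zip(q(35,47.5,51.5),[c(108,130),c(302,130),c(296,385),c(115,385)])),[437,-366,-.19])
B=fit(s,list(zip(q(22.5,32.5,76.5),[c(139,181),c(270,181),c(269,374),c(142,374)])),[437,-366,-.19])
a=onz(s,c(205,15),94);b=onz(s,c(206,521),94);m=(a+b)/2;print(m,np.linalg.norm(a-b),np.degrees(np.arctan2(*(a-b)[[1,0]]))-90)
R=Ro.from_euler('z',-S[2]).as_matrix()
print("bar rel",R[:2,:2]@(m[:2]-S[:2]),"blk rel",R[:2,:2]@(B[:2]-S[:2]))
E
```

```text
x,y [ 437.6 -365.9] yaw deg -10.68 res [-0.4 -0.1  0.5 -0.1  0.3  0.1 -0.3  0.2]
x,y [ 437.3 -367.1] yaw deg -10.56 res [-0.3  1.   0.3  0.9 -0.1 -1.1  0.  -1. ]
[ 437.75 -365.75   94.  ] 169.6130301598318 -10.634181024878401
bar rel [0.09843653 0.14666291] blk rel [-0.08614232 -1.30145544]
```

The wrist fit puts the bar within 0.2 mm of the seat centre and square (the 169.6 mm hole spacing also confirms its height), and the block −0.1/−1.3 mm from centre. Now the key box, with the fingers shut.

Emit:
send_rows --rows '[[[40,8,-2,0.002,0.001,-0.02,255],[82,16,-4,0.002,0.001,-0.04,255],[124,24,-6,0.002,0.001,-0.06,255],[165,32,-8,0.002,0.001,-0.08,255],[207,38,-9,0.002,0.001,-0.11,255],[249,44,-9,0.002,0.001,-0.14,255],[291,50,-9,0.002,0.001,-0.17,255],[333,56,-9,0.002,0.001,-0.187,255]]]'

```text
time: 23.0
tool_pos: [554.8, -47.7, 318.8]
eef_rot: [[-0.001, 1.0, -0.002], [1.0, 0.001, -0.0], [-0.0, -0.002, -1.0]]
contact_force: [1.6, -0.3, 0.3]
opening: 0.2
```

```bash
python3 - <<'E'
from h import *
rpy()
rel((500,150,310),-3);rel((370,312,200),-6.7)
E
```

```text
23.0 [554.8 -47.7 318.8] yaw 0.07 tilt [-1.8e-03 -2.0e-04 -1.0e+00] F [ 1.6 -0.3  0.3] open 0.2 q [-0.14  0.27  1.7  -0.    1.17 -0.14]
t 23.0 at [554.8 -47.7 318.8] rel [197.8 -54.6   8.8] [-0.0018  0.0002  0.0536]
t 23.0 at [554.8 -47.7 318.8] rel [ 359.9 -184.2  119. ] [-0.0018  0.0003  0.1182]
```

Emit:
send_rows --rows '[[[42,-8,2,-0.002,0,0.01,255],[84,-18,4,-0.002,0,0.02,255],[126,-30,6,-0.002,0,0.03,255],[164,-42,8,-0.002,0,0.04,255],[200,-56,9,-0.002,0,0.054,255],[234,-84,20,-0.002,0,0.07,255],[266,-110,36,-0.002,0,0.085,255],[298,-135,54,-0.002,0,0.1,255]]]'

```text
time: 23.8
tool_pos: [417.7, 251.1, 263.7]
eef_rot: [[0.099, 0.995, -0.001], [0.995, -0.099, -0.001], [-0.001, -0.001, -1.0]]
contact_force: [0.3, 0.4, -0.3]
opening: 0.4
```

```bash
python3 - <<'E'
from h import *
rpy()
rel((370,315,170),-6.7)
E
```

```text
23.8 [417.7 251.1 263.7] yaw -5.7 tilt [-6.e-04 -6.e-04 -1.e+00] F [ 0.3  0.4 -0.3] open 0.4 q [ 0.48  0.22  1.92 -0.    1.01  0.58]
t 23.8 at [417.7 251.1 263.7] rel [ 59.  -53.8  93.6] [-0.0005  0.0007  0.0175]
```

Emit:
send_rows --rows '[[[20,-18,30,0,0,0.008,255],[40,-36,60,0,0,0.017,255],[55,-50,85,0,0,0.017,255],[59,-54,93,0,0,0.017,255],[59,-54,93,0,0,0.017,255],[59,-54,93,0,0,0.017,255]]]'

```text
time: 24.4
tool_pos: [370.3, 314.7, 171.0]
eef_rot: [[0.116, 0.993, -0.0], [0.993, -0.116, -0.001], [-0.001, -0.0, -1.0]]
contact_force: [-0.3, -0.7, 0.9]
opening: -0.0
```

```bash
python3 - <<'E'
from h import *
s=manip.snapshot("wrist"); cv2.imwrite("pics/n1.png",s["img"]); np.save("n1.npy",dict(s),allow_pickle=True); rpy()
crop(s,200,130,120,150,4,"n2.png")
E
```

```text
24.45 [370.7 314.8 171.4] yaw -6.7 tilt [ 4.e-04 -1.e-04 -1.e+00] F [ 0.8 -0.3 -0. ] open -0.2 q [ 0.64  0.33  2.03 -0.    0.78  0.76]
```

View pics/n1.png

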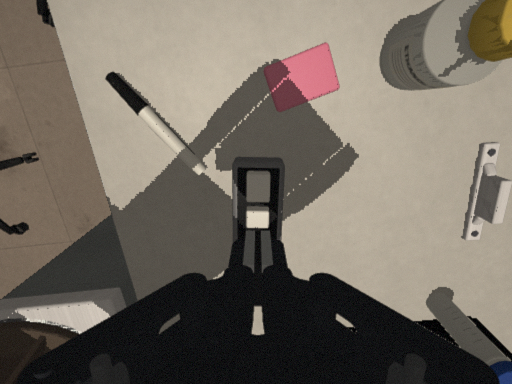

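View pics/n2.png

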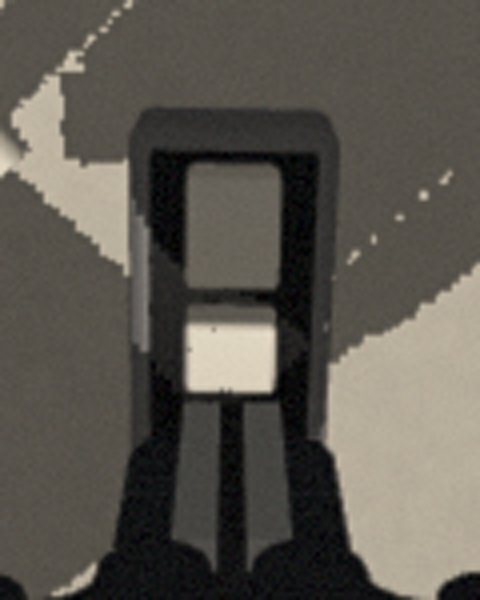

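```bash
python3 - <<'E'
from h import *
s=np.load("n1.npy",allow_pickle=True).item()
c=lambda u,v:C(u,v,4,200,130)
k=lambda y0,y1,z:[(-12,y1,z),(12,y1,z),(12,y0,z),(-12,y0,z)]
w=list(zip(k(13,43,48),[c(187,164),c(282,164),c(279,290),c(187,290)])); m=list(zip(k(-16,4,48),[c(187,322),c(276,322),c(275,393),c(187,393)]))
fit(s,w,[368,280,-.11]); p=fit(s,w+m,[368,280,-.11]); 
print("wide top",W(p,(0,28,48)), onz(s,c(234,227),48))
rel(W(p,(0,29,56)),np.degrees(p[2]))
E
```

```text
x,y [366.7 282.9] yaw deg -7.04 res [-0.4  1.3  0.2  1.5  0.4 -1.4 -0.2 -1.6]
x,y [366.4 282.3] yaw deg -7.31 res [-0.4  1.9  0.2  2.2  0.2 -0.7 -0.4 -1.  -0.4 -0.8  0.7 -0.5  0.5 -0.6
 -0.4 -0.8]
wide top [np.float64(369.9195003238689), np.float64(310.06052839121253), 48] [370.2 310.9  48. ]
t 24.45 at [370.7 314.8 171.4] rel [ -3.8  -0.3 115.4] [0.0004 0.0001 0.0106]
```

Emit:
send_rows --rows '[[[-1,0,35,0,0,0.005,255],[-2,0,70,0,0,0.01,255],[-3,-1,95,0,0,0.01,255],[-3,-1,108,0,0,0.01,255],[-3,-1,114,0,0,0.01,255],[-3,-1,114,0,0,0.01,255],[-3,-1,114,0,0,0.01,255]]]'

```text
time: 25.15
tool_pos: [370.3, 312.1, 58.3]
eef_rot: [[0.127, 0.992, 0.002], [0.992, -0.127, 0.001], [0.001, 0.001, -1.0]]
contact_force: [0.6, 0.6, -1.0]
opening: 0.1
```

```bash
python3 - <<'E'
from h import *
s=manip.snapshot("wrist"); cv2.imwrite("pics/o1.png",s["img"]); np.save("o1.npy",dict(s),allow_pickle=True); rpy()
for X in [(370,311,48),(370,299,48),(372,297,48)]: print(proj(s,X))
E
```

```text
25.2 [370.2 312.2  58.4] yaw -7.29 tilt [ 1.8e-03  9.0e-04 -1.0e+00] F [-0.2 -0.3  1.3] open -0.1 q [ 0.64  0.52  2.12 -0.    0.5   0.77]
[257.8 236.8]
[260.2 253.9]
[263.8 256.4]
```

View pics/o1.png

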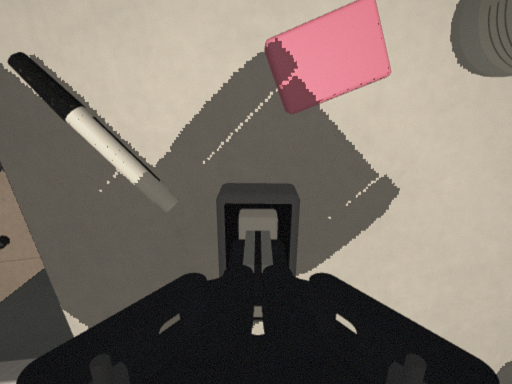

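The fingertips (258,232) stand over the wide key, whose far edge shows at row 210. Pressing down in small steps.

Emit:
send_rows --rows '[[[0,0,4,0,0,0,255],[0,0,8,0,0,0,255],[0,0,10,0,0,0,255],[0,0,12,0,0,0,255],[0,0,13,0,0,0,255],[0,0,14,0,0,0,255],[0,0,15,0,0,0,255],[0,0,15,0,0,0,255]]]'

```text
time: 26.0
tool_pos: [370.2, 312.2, 43.3]
eef_rot: [[0.127, 0.992, 0.002], [0.992, -0.127, 0.001], [0.001, 0.002, -1.0]]
contact_force: [-0.5, 0.3, -0.3]
opening: 0.0
```

Emit:
send_rows --rows '[[[0,0,1,0,0,0,255],[0,0,2,0,0,0,255],[0,0,2,0,0,0,255]]]'

```text
time: 26.3
tool_pos: [370.3, 312.3, 41.9]
eef_rot: [[0.127, 0.992, 0.002], [0.992, -0.127, 0.001], [0.001, 0.002, -1.0]]
contact_force: [-2.7, -1.3, 18.5]
opening: 0.3
```

Emit:
send_rows --rows '[[[0,0,-20,0,0,0,255],[0,0,-50,0,0,0,255],[-30,0,-90,0,0,0,255],[-60,0,-120,0,0,0,255],[-60,0,-140,0,0,0,255],[-60,0,-140,0,0,0,255]]]'

```text
time: 26.9
tool_pos: [363.6, 252.7, 184.3]
eef_rot: [[0.128, 0.992, 0.006], [0.992, -0.128, 0.003], [0.004, 0.005, -1.0]]
contact_force: [-0.0, -0.1, -0.1]
opening: -0.1
```

```bash
python3 - <<'E'
from h import *
s=manip.snapshot("wrist"); cv2.imwrite("pics/p1.png",s["img"]); np.save("p1.npy",dict(s),allow_pickle=True); rpy()
crop(s,200,80,120,150,4,"p2.png")
t=manip.snapshot("top"); crop(t,100,120,130,110,5,"p3.png")
E
```

```text
26.95 [363.2 252.8 183. ] yaw -7.33 tilt [ 0.0046  0.0027 -1.    ] F [ 0.  1. -0.] open -0.0 q [ 0.54  0.26  2.11 -0.    0.77  0.67]
```

View pics/p1.png

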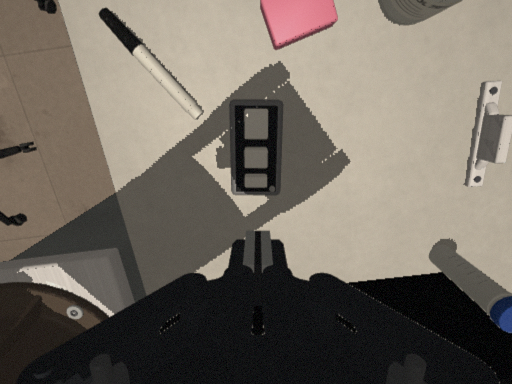

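View pics/p2.png

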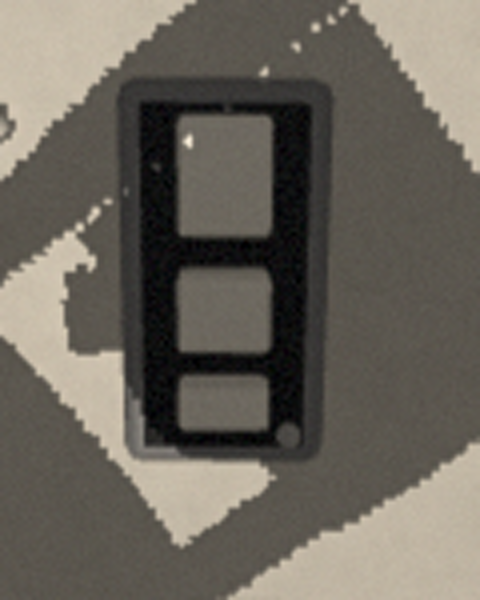

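Seen from above, all three keys look similar in height, so I need an oblique view. I'll take one from the k1 pose, where I have a "before" picture.

```bash
python3 - <<'E'
from h import *
rel((480,247,120),4.4);rel((480.4,247,56),4.4)
E
```

```text
t 27.0 at [362.7 252.7 182. ] rel [  9.1 116.9  62.4] [ 0.0031 -0.0018 -0.2042]
t 27.0 at [362.7 252.7 182. ] rel [  9.  117.1 126.4] [ 0.0031 -0.0018 -0.2042]
```

Emit:
send_rows --rows '[[[3,40,5,0.003,-0.002,-0.07,255],[6,80,20,0.003,-0.002,-0.14,255],[9,110,50,0.003,-0.002,-0.204,255],[9,117,85,0.003,-0.002,-0.204,255],[9,117,115,0.003,-0.002,-0.204,255],[9,117,126,0.003,-0.002,-0.204,255],[9,117,126,0.003,-0.002,-0.204,255],[9,117,126,0.003,-0.002,-0.204,255]]]'

```text
time: 27.8
tool_pos: [480.2, 247.3, 56.7]
eef_rot: [[-0.077, 0.997, -0.0], [0.997, 0.077, -0.0], [-0.0, -0.0, -1.0]]
contact_force: [-0.2, 0.3, 0.4]
opening: 0.1
```

```bash
python3 - <<'E'
from h import *
s=manip.snapshot("wrist"); np.save("q1.npy",dict(s),allow_pickle=True); rpy()
o=np.load("k1.npy",allow_pickle=True).item()
f=lambda i:cv2.resize(i[50:250,20:160],None,fx=2.8,fy=2.8,interpolation=cv2.INTER_CUBIC)
cv2.imwrite("pics/q1.png",np.hstack([f(o["img"]),f(s["img"])]))
E
```

```text
27.85 [480.6 247.5  57.4] yaw 4.41 tilt [ 1.2e-03  3.0e-04 -1.0e+00] F [-0.4 -1.2  0.3] open 0.1 q [ 0.42  0.57  1.99 -0.    0.58  0.34]
```

View pics/q1.png

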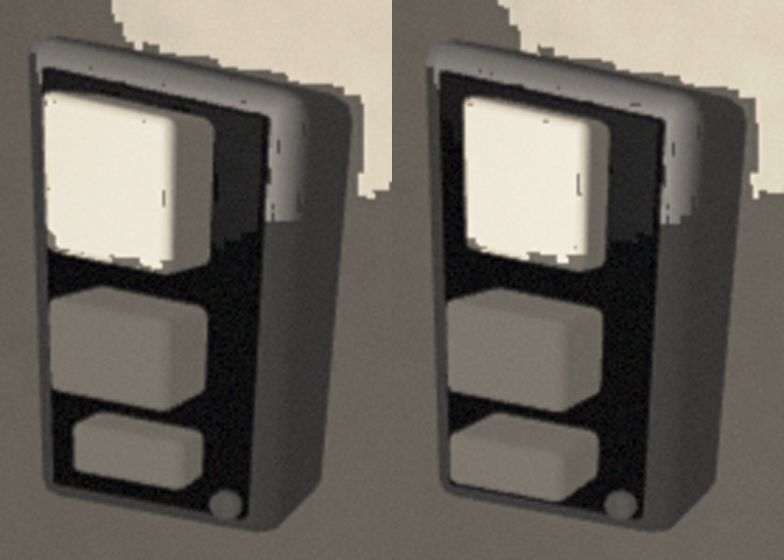

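Before (left) and after (right): the wide key is now low, the narrow key has risen and the middle one is still up. I'll raise the arm and take a last check of the shaker and bystanders.

Emit:
send_rows --rows '[[[0,0,-40,0,0,0,255],[0,0,-80,0,0,0,255],[0,0,-120,0,0,0,255],[0,0,-120,0,0,0,255],[0,0,-120,0,0,0,255]]]'

```text
time: 28.35
tool_pos: [481.3, 248.0, 179.8]
eef_rot: [[-0.077, 0.997, 0.005], [0.997, 0.077, 0.002], [0.002, 0.005, -1.0]]
contact_force: [-0.3, -0.5, 0.2]
opening: -0.2
```

```bash
python3 - <<'E'
from h import *
t=manip.snapshot("top"); s=manip.snapshot("side"); rpy()
cv2.imwrite("pics/r1.png",cv2.resize(t["img"][120:260,100:400],None,fx=2.6,fy=2.6,interpolation=cv2.INTER_CUBIC)); crop(s,270,150,140,120,5,"r2.png")
E
```

```text
28.45 [480.1 247.4 177.6] yaw 4.42 tilt [ 1.4e-03  4.0e-04 -1.0e+00] F [ 0.3 -0.3 -0.3] open -0.1 q [ 0.42  0.39  1.91 -0.    0.84  0.34]
```

View pics/r1.png

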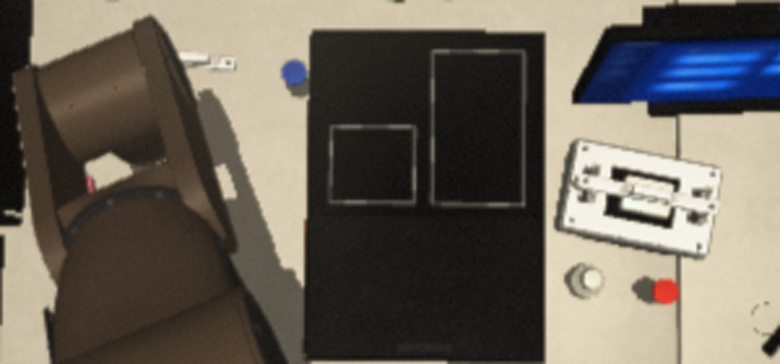

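View pics/r2.png

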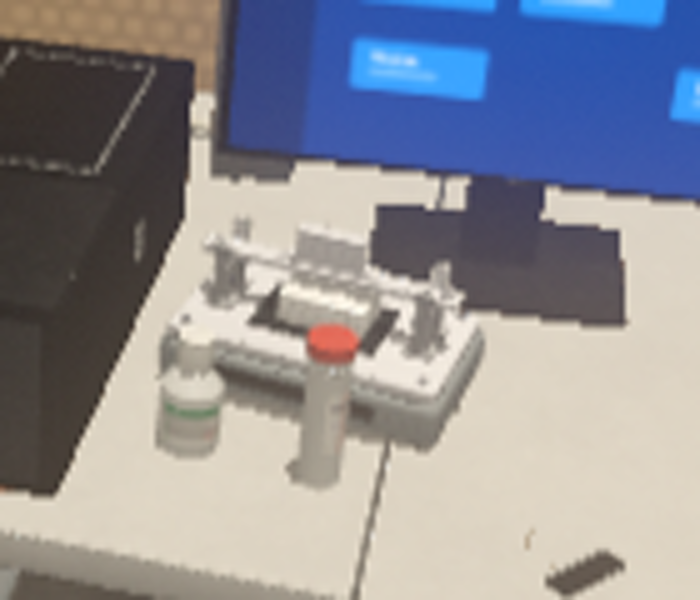

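The bar lies in both notches over the block, both ends stick out, and the bottle and tubes are standing. The arm is clear, so I'm handing in.

```bash
python3 -c "
from bench import manip
print(manip.sign_off())"
```

```text
the job is handed in; nothing more can be done
None
```

The job is done and handed in at about 28.5 s of the 72 s allowed. `sign_off` gave no verdict, so what follows is from my own checks.

- **Cold block:** it stands square on the pad. The wrist-camera fit put it about 0.1 mm across and 1.3 mm along from the centre, turned by about 0.1°.
- **Long bar:** it was lowered into both notches and released after light contact (about 7 N). It fits to within 0.2 mm of the seat centre and is square. The apparent spacing of its end holes matches the bar at seat height.
- **Keys:** I pressed the wide key until it bottomed at about 18 N. Before and after views from the same pose show the wide key down, the narrow key popped up and the middle key still up. The force reading stayed near zero until just before the bottom, below the expected 2 N, so the views are my evidence that the key went home.
- **Bystanders:** in the last pictures `tube_a`, `tube_b` and `buffer_b` stand where they were. `wash_bottle` was hidden by the arm in the final top view. It was still standing, partly visible, in the last wrist picture by the key box.

At the end the arm was clear of everything with no contact force.

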